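Stir the waxed chair beads under the drying lamp

ROBOT

A 6-joint arm with a two-finger parallel gripper is mounted at the origin on the work surface. World frame = base frame: x ahead of the robot, y to its left, z up, the work surface at z = 0. Lengths are in mm, angles in degrees, forces in N, time in s.
With the tool pointing down it reaches from about 300 to 775 mm from the base axis. Payload 14.6 kg.
Tool frame: the origin (TCP) lies on the mounting face of the last link; the fingertips stand 199 mm ahead of it and the grasp point (between the pads) lies 180 mm ahead of it (arm.tcp_to_grasp is the distance from the TCP to the grasp point, in mm); z points along the fingers, y is the line along which they close (so a half turn about z gives the same grasp; the last joint's range is limited). The gripper opens to 94 mm and grips with 3 to 60 N. Pads are 16 mm wide; open, the fingers measure 119 mm over their backs; the gripper's body (75 mm by 177 mm) begins 78 mm behind the grasp point.
Start: joints at [-76.41, 17.183, 87.147, -0, 75.671, -3.816], TCP at [164.525, -524.807, 404.646] pointing down, gripper open.
Joint ranges: [-173.82, 173.82], [-45.26, 126.66], [13.44, 144.39], [-59.66, 239.66], [0, 175.72], [-146.38, 146.38]. Speed limits (degrees/s): [127.2, 127.2, 147.25, 180, 180, 180].

INTERFACE

Orientations are given as a 3x3 rotation matrix whose columns are the frame's x, y, z axes.
In Python, from bench import arm, optics, job gives the robot as it stands.
- The arm moves only by the tool drive_tool, never from a script. Its argument "rows" is a list of rows, each an object of numbers: "claw": the finger opening in cm, from 0 to 9.4; "dx", "dy", "dz": the shift along the tool's x, y, z in cm; "spin": the turn about the tool's z in rad. In form: [{"claw": .., "dx": .., "dy": .., "dz": .., "spin": ..}, ...]. A call has 1 to 20 rows; each row is the pose to reach, as a shift and turn from the pose commanded when the call began, along the tool's axes at that moment; what a row does not reach only later rows make up. A row lasts 1/12 s, in which the tool goes at most 41.7 mm and 7.16 degrees, less where a joint would pass 70% of its speed; a pose out of reach is approached as far as the arm can. A call with a gripper value outside its range is refused whole. The fingers move at their own pace and stop on an object; "squeeze" is the grip in N (left out, the last holds). Time passes only in rows, so rows that repeat a pose let the fingers close. It gives the time, the measured TCP pose, the force, the opening and the grip force at its end, in the units of the state.
- arm.read_state(): the state, without advancing time (a new reading comes with each control period).
- optics.grab_frame(name): name is "scene" or "top"; returns (picture, depth): 480x640x3 uint8, red, green, blue; 480x640 float32, mm along the optical axis (not along the pixel's ray), 0 where there is no reading.
- optics.calibration(name): a dict with "camera_matrix" (3x3 intrinsics, pixels), "pose" (4x4, takes a point from camera to world coordinates). Camera axes: x right, y down, z forward; pixel columns grow to the right and rows downward; lengths in mm; the calibration is good to about 2 mm. A picture is of the moment at which its call begins. calibration takes no time and is no camera call.
- job.hand_in(): hands the job in; it is judged then, once.
The state is a dict: "time_s": time; "joint_positions": joint angles; "dq": joint speeds; "joint_efforts": joint torques, N m; "tool_pos": TCP position; "orientation": TCP orientation; "contact_force": force on the tool from outside, world axes, zero at the start; "torque": the same for the moment, N m; "opening": opening from 0.0 (shut) to 1.0 (fully open); "grasp_force": force on a finger pad.
Only numpy, scipy, OpenCV 4.12 (cv2) and the standard library are available. Lean on these libraries where they do the work, as an engineer would, in place of code of your own. Each camera call takes 0.05 s, during which the arm holds its last target. There are 200 camera calls.

TASK

Take the wooden stirring stick from its trough, reach in under the drying lamp, gently feel for the floor of the bowl in the middle with the stick's end, then, keeping the end low among the beads and starting from the robot's side of the bowl, stir about two full turns counter-clockwise as seen from above, and go on if need be until every bead has left its old place. Put the stick back in its trough as it stood and let go of it, then press the yellow button and after it the green one fully, one at a time. Keep all beads in the bowl and the bowl where it stands, do not bump the lamp's glass tubes, and leave everything else alone.

Things in the scene. Friction and masses are not known exactly. Their poses are not given: they have to be found in the camera images.
- stick: wooden stirring stick 200 mm long, 70 g. Origin: centre of its lower (stirring) end; z runs up to the handle end. Lower 98 mm: round, 18 mm thick; above: dark bar handle, 18 mm in x by 22 mm in y. It starts leaning in the trough 32 degrees from vertical, handle end towards the robot; grip across y about 165 mm from the origin, the tool along the stick
- trough: fixed plywood trough, 32 degrees from vertical, open on its upper, far side. Origin on the table below the stick's foot; x level, away from the handle's lean; y across. Channel 44 mm wide; its back and sides reach 120 mm up the stick, 80 mm of handle stand free. The stick lifts straight up out of it and is laid back likewise; let go a few mm short, it slides to the foot stop
- trough_foot (a point): point on the trough's foot stop where the centre of the stick's lower end stands, 30 mm above the table
- bowl: pale grey-green round metal bowl, loose, 0.9 kg. Origin: centre of its underside, z up; x points away from the robot's side, as the lamp's x (y left). Inner floor 6 mm above the origin, inner floor radius 96 mm, rim radius 120 mm outside, 52 mm tall, wall 4 mm
- lamp: drying lamp, fixed. Origin on the table below the heater (bowl here within 10 mm); x points to its stand, 160 to 260 mm beyond. Over the bowl, 194 to 215 mm up, a frame from x = -50 to 122 mm, 268 mm wide in y: four orange glass tubes along y at x = -35, 0, 35, 70 mm (10 mm thick, centres 200 mm up) and side bars. The gap between bowl and frame is open to the robot (-x)
- yellow (a joint): travel of the yellow button, m: 0 released, 0.006 fully pressed, about 5 N; counts as pressed above 0.0045
- yellow_top (a point): centre of the top of the yellow button (36 mm across, pressed straight down)
- green (a joint): travel of the green button, like the yellow one
- green_top (a point): centre of the top of the green button (36 mm across)
- panel: grey switch box 100 x 150 x 40 mm, fixed, which carries the two buttons 70 mm apart along its y (either may be the left one). Origin: centre of its underside
- bead0_center (a point): centre of a chunky pale wooden bead: upright cylinder 36 mm across, 28 mm tall, 30 g, in the bowl, its hole upward at the start
- bead1_center (a point): centre of a chunky dark wooden bead: upright cylinder 36 mm across, 28 mm tall, 30 g, in the bowl, its hole upward at the start
- bead2_center (a point): centre of a chunky pale wooden bead: upright cylinder 36 mm across, 28 mm tall, 30 g, in the bowl, its hole upward at the start
- bead3_center (a point): centre of a chunky dark wooden bead: upright cylinder 36 mm across, 28 mm tall, 30 g, in the bowl, its hole upward at the start
- bead4_center (a point): centre of a chunky pale wooden bead: upright cylinder 36 mm across, 28 mm tall, 30 g, in the bowl, its hole upward at the start
- bead5_center (a point): centre of a chunky dark wooden bead: upright cylinder 36 mm across, 28 mm tall, 30 g, in the bowl, its hole upward at the start
- glue_tin: bystander, loose: green tin 80 mm wide, 90 mm tall
- wax_jar: bystander, loose: amber jar 50 mm wide, 60 mm tall
- cane_coil: bystander, loose: straw-coloured ring 90 mm across, 25 mm tall
- chisel: bystander, loose: hand tool 190 mm long, lying
- offcut: bystander, loose: pale wood block 100 x 60 x 35 mm
Mind the look-alikes: they are no part of the job. What is shaped like the part that bears bead2_center but orange or red is not meant.

How it is judged:
By the outcome, as a careful person would: the job done as asked, in the order asked, and still so for the second after the job is handed in, with the robot touching nothing.
It also fails if it takes over 72 s, if anything falls off the work surface, if the arm or the gripper's body presses on something with over 40 N, if the wrist force passes 120 N, or if a joint passes its speed limit or range.

## Working session

There is one attempt and no reset: what is moved stays moved. The work goes in short steps, Python scripts to look and compute and a tool call to move; the robot and the scene stay as the last step left them, time stands still between calls to the robot, and variables do not carry over. Pictures are saved under pics/ and viewed, at most 10 in all, crops included, and the job is handed in when it is done.

Besides the shell and the picture viewer there is one more tool, called after "Request:" as name(argument=value, ...) on one line, values as JSON. drive_tool: Moves the arm, as the interface text tells. Its arguments: {"type":"object","properties":{"rows":{"type":"array","items":{"type":"object","properties":{"claw":{"type":"number"},"dx":{"type":"number"},"dy":{"type":"number"},"dz":{"type":"number"},"spin":{"type":"number"}}}},"squeeze":{"type":"number"}},"required":["rows"]}

```bash
mkdir -p pics; ls
python3 - <<'E'
from bench import arm,optics,job
import cv2,numpy as np
for n in("scene","top"):
    p,d=optics.grab_frame(n); cv2.imwrite(f"pics/{n}0.png",p[:,:,::-1]); np.save(f"{n}0.npy",d)
    c=optics.calibration(n); print(n,np.round(c["camera_matrix"],1).tolist(),np.round(c["pose"],3).tolist())
s=arm.read_state(); print(s)
E
```

```text
pics
scene [[466.7, 0.0, 322.7], [0.0, 466.7, 236.5], [0.0, 0.0, 1.0]] [[-0.404, 0.494, -0.77, 1289.25], [0.915, 0.208, -0.346, 355.684], [-0.011, -0.844, -0.536, 572.33], [0.0, 0.0, 0.0, 1.0]]
top [[458.7, 0.0, 320.5], [0.0, 458.7, 239.1], [0.0, 0.0, 1.0]] [[0.015, -0.998, 0.058, 530.026], [-1.0, -0.016, -0.003, 64.196], [0.004, -0.057, -0.998, 1192.381], [0.0, 0.0, 0.0, 1.0]]
{'time_s': 0.1, 'joint_positions': array([-7.64111186e+01,  1.72116784e+01,  8.71755685e+01,  1.01048322e-03,
        7.56697737e+01, -3.81649676e+00]), 'dq': array([-0.04137269, -0.04220314, -0.06970553,  0.02407142, -0.048059  ,
       -0.06454362]), 'joint_efforts': array([ 1.50718690e-03, -5.32643723e+01, -3.53282583e+01,  7.09455600e-02,
        2.35177344e-02, -5.70380394e-05]), 'tool_pos': array([ 164.5082938 , -524.7929162 ,  404.15898103]), 'orientation': array([[ 9.54213572e-01,  2.99126081e-01, -2.17215728e-04],
       [ 2.99126148e-01, -9.54213081e-01,  9.71352387e-04],
       [ 8.32867432e-05, -9.91852535e-04, -9.99999505e-01]]), 'contact_force': array([-0.14980731, -0.51848772,  0.66734891]), 'torque': array([-4.20876612e-02, -5.25596117e-05, -4.28301569e-02]), 'grasp_force': 0.0, 'opening': 1.0032493259437396}
```

View pics/scene0.png

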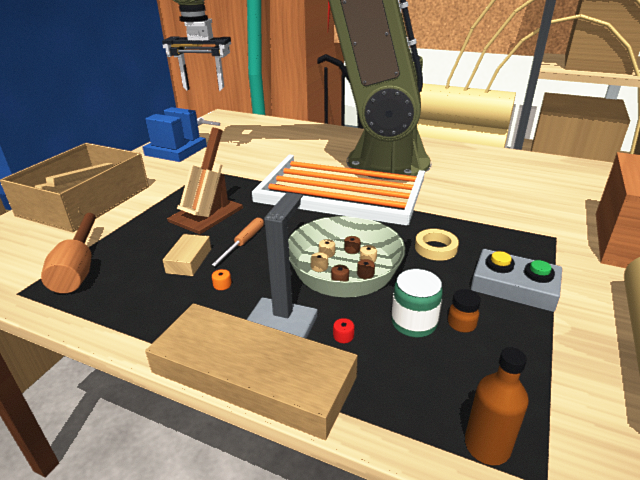

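View pics/top0.png

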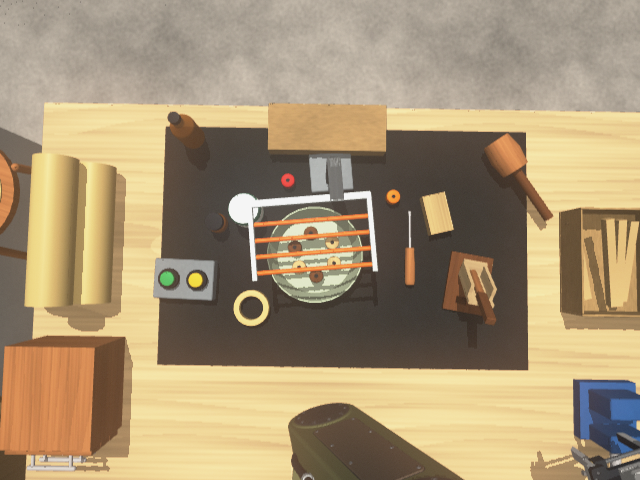

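The scene view shows the bowl (345,255) holding 6 beads, the trough (207,195) and the panel with yellow at (501,259) and green at (540,268). In the top view the bowl is at (315,255), the trough at (475,285), yellow at (197,280) and green at (167,279). I'll enlarge these next.

```bash
cat > h.py <<'E'
import numpy as np,cv2
from bench import arm,optics,job
def cloud(n,d):
    c=optics.calibration(n);K=c["camera_matrix"];T=c["pose"]
    v,u=np.mgrid[0:480,0:640]
    P=np.stack([(u-K[0,2])/K[0,0]*d,(v-K[1,2])/K[1,1]*d,d],-1)
    W=P@T[:3,:3].T+T[:3,3]; W[d<=0]=np.nan; return W
def proj(n,X):
    c=optics.calibration(n);K=c["camera_matrix"];T=c["pose"]
    p=(np.asarray(X,float)-T[:3,3])@T[:3,:3]; q=p@K.T; return q[...,:2]/q[...,2:]
E
python3 - <<'E'
from h import *
t=cv2.imread("pics/top0.png");s=cv2.imread("pics/scene0.png")
a=cv2.resize(t[235:335,430:510],(480,600),interpolation=2);b=cv2.resize(s[120:240,160:250],(320,427),interpolation=2)
o=np.zeros((600,800,3),np.uint8);o[:,:480]=a;o[:427,480:]=b;cv2.imwrite("pics/c1.png",o)
a=cv2.resize(t[180:310,240:385],(669,600),interpolation=2);cv2.imwrite("pics/c2.png",a)
Wt=cloud("top",np.load("top0.npy"));Ws=cloud("scene",np.load("scene0.npy"))
for n,W,pts in(("top",Wt,[(197,280),(167,279),(311,232),(295,247),(332,244),(299,266),(333,263),(316,276),(345,215),(310,220),(310,238),(310,254),(310,270),(372,235),(252,245),(450,300),(300,340)]),("scene",Ws,[(501,259),(540,268),(352,244),(368,253),(327,247),(319,262),(340,272),(366,268),(520,290)])):
    for u,v in pts: print(n,u,v,np.round(W[v,u],0))
# handle: dark reddish-brown, high points near trough
for n,W,im in(("top",Wt,t),("scene",Ws,s)):
    m=(W[...,1]<-200)&(W[...,1]>-420)&(W[...,0]>300)&(W[...,0]<560)&(W[...,2]>120)&(W[...,2]<260)
    P=W[m];print(n,len(P));
    if len(P):
        c=P.mean(0);u,sv,vt=np.linalg.svd(P-c);print(c,vt[0],P.min(0),P.max(0))
E
```

```text
top 197 280 [490. 362.  64.]
top 167 279 [491. 435.  64.]
top 311 232 [614.  85.  34.]
top 295 247 [576. 125.  37.]
top 332 244 [585.  32.  39.]
top 299 266 [528. 114.  31.]
top 333 263 [537.  29.  36.]
top 316 276 [504.  71.  37.]
top 345 215 [662.  -2.   3.]
top 310 220 [628.  85. 204.]
top 310 238 [589.  84. 205.]
top 310 254 [554.  84. 204.]
top 310 270 [520.  83. 206.]
top 372 235 [597. -49. 214.]
top 252 245 [571. 207. 215.]
top 450 300 [ 447. -273.   13.]
top 300 340 [338. 109.   0.]
scene 501 259 [499. 367.  62.]
scene 540 268 [499. 436.  61.]
scene 352 244 [516.  75.  31.]
scene 368 253 [540. 119.  35.]
scene 327 247 [549.  32.  33.]
scene 319 262 [605.  39.  33.]
scene 340 272 [622.  91.  35.]
scene 366 268 [589. 132.  35.]
scene 520 290 [542. 410.  33.]
top 507
[ 446.11203099 -307.95767716  158.54219839] [-0.55039852  0.08241136  0.83082479] [ 406.92457231 -346.79441922  120.01206206] [ 494.80182051 -281.29922008  205.77200721]
scene 540
[ 448.95765907 -308.22663743  156.07525035] [ 0.55282346 -0.06604282 -0.83067717] [ 413.70802129 -349.58486188  120.05372385] [ 496.27541972 -283.93333666  202.53851428]
```

View pics/c1.png

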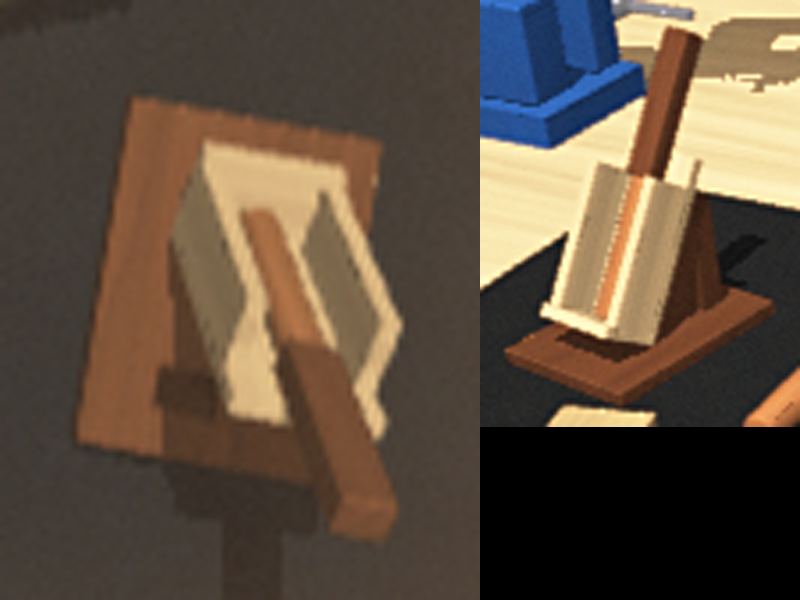

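View pics/c2.png

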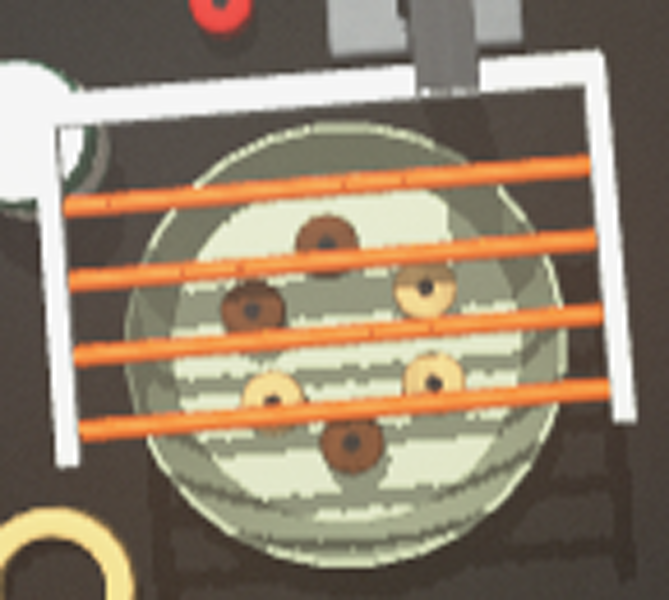

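c1 shows the stick leaning in the trough with its handle toward the robot (handle end about (362,520) in c1). c2 shows the bowl rim circle centred near (345,345), six beads on a ring, and the four tubes tilted about 5°. Next I fit the geometry.

Run:
```python
from h import *
from scipy.optimize import least_squares as LS
D={n:cloud(n,np.load(n+"0.npy")) for n in("top","scene")};I={n:cv2.imread(f"pics/{n}0.png").astype(int) for n in D}
def box(W,a,b): return np.all((W>a)&(W<b),-1)
for n in D:
    W=D[n];im=I[n];b,g,r=im[...,0],im[...,1],im[...,2]
    # bowl rim: points z 47..56, circle with robust fit
    P=W[box(W,[420,-60,48],[690,200,56])&(abs(r-b)<60)]
    f=LS(lambda p:np.hypot(P[:,0]-p[0],P[:,1]-p[1])-118,[555,75],loss='soft_l1',f_scale=2)
    print(n,"bowl",f.x.round(1),len(P),np.median(abs(f.fun)).round(1),P[:,2].max())
    # handle fit
    m=box(W,[380,-330,150],[480,-260,230])&(r<140)&(r-b>20); P=W[m]
    c=P.mean(0);vt=np.linalg.svd(P-c)[2]; print(" handle pts",len(P),"dir",(vt[0]*np.sign(vt[0,2])).round(3))
    def res(p,P=P):
        y=np.radians(p[2]);t=np.radians(32)
        x=np.array([np.cos(y),np.sin(y),0]);Y=np.array([-x[1],x[0],0]);Z=-np.sin(t)*x+np.array([0,0,np.cos(t)]);X=np.cross(Y,Z)
        L=(P-np.array([p[0],p[1],30]))@np.stack([X,Y,Z],1)
        q=abs(L-[0,0,159])-[9,11,41]
        return np.linalg.norm(np.maximum(q,0),axis=1)+np.minimum(q.max(1),0)
    for y0 in(-8,):
        f=LS(res,[505,-310,y0],loss='soft_l1',f_scale=2);print(" foot,yaw",f.x.round(1),"res",np.median(abs(f.fun)).round(2))
    for nm,c in(("yellow",(r>170)&(g>140)&(b<80)),("green",(g>120)&(r<70)&(b<110))):
        P=W[c&box(W,[420,320,50],[560,480,75])];print(" ",nm,len(P),np.median(P,0).round(1) if len(P) else '')
W=D["top"];im=I["top"];b,g,r=im[...,0],im[...,1],im[...,2]
P=W[box(W,[480,-60,185],[680,230,212])&(r>150)&(b<90)];
yaw=LS(lambda p:np.min(abs((P[:,0]*np.cos(p[1])+P[:,1]*np.sin(p[1])-p[0])[:,None]-np.array([-35,0,35,70])),1),[558,np.radians(4.8)],loss='soft_l1',f_scale=2)
print("tubes",len(P),yaw.x[0],np.degrees(yaw.x[1]),np.median(yaw.fun),np.median(P[:,2]))
P=W[box(W,[480,-80,205],[720,260,225])&(r>180)&(b>180)]
a=yaw.x[1];R=np.array([[np.cos(a),np.sin(a)],[-np.sin(a),np.cos(a)]]);L=P[:,:2]@R.T
print("frame L min max",np.percentile(L,[.5,99.5],axis=0).round(1).tolist()); yl=L[(L[:,0]<yaw.x[0]+90),1]; print("bars y",np.percentile(yl,[1,99]))
# panel top
P=W[box(W,[420,300,36],[560,480,46])];print("panel",P.min(0),P.max(0),cv2.minAreaRect(P[:,:2].astype(np.float32)))
```

```text
top bowl [557.4  75.5] 512 1.8 55.94188282245568
 handle pts 279 dir [-0.603  0.062  0.795]
 foot,yaw [ 519.1 -324.2   -9.7] res 0.63
  yellow 160 [491.  367.6  61.9]
  green 0 
scene bowl [558.4  74.1] 730 1.5 55.29567325104324
 handle pts 207 dir [-0.528  0.115  0.841]
 foot,yaw [ 519.3 -324.8   -8.8] res 0.96
  yellow 213 [495.5 367.2  62.2]
  green 224 [498.  437.   62.1]
tubes 1757 562.8431339743414 5.5068575751293745 2.1002808903823507 204.83160502407804
frame L min max [[514.5, -110.1], [684.2, 157.1]]
bars y [-110.10781535  157.09279719]
panel [439.41388167 326.71150946  36.04254338] [542.62140733 477.28962259  45.89936411] ((490.6038513183594, 402.3929443359375), (150.50697326660156, 99.7780990600586), 88.03438568115234)
```

Request:
drive_tool(rows=[{"claw": 9.4,"dx": 15,"dy": -6,"dz": -2.5,"spin": 0.23},{"claw": 9.4,"dx": 31.4,"dy": -12.74,"dz": -2.5,"spin": 0.466},{"claw": 9.4,"dx": 31.4,"dy": -12.74,"dz": -2.5,"spin": 0.466},{"claw": 9.4,"dx": 31.4,"dy": -12.74,"dz": -2.5,"spin": 0.466},{"claw": 9.4,"dx": 31.4,"dy": -12.74,"dz": -2.5,"spin": 0.466},{"claw": 9.4,"dx": 31.4,"dy": -12.74,"dz": -2.5,"spin": 0.466},{"claw": 9.4,"dx": 31.4,"dy": -12.74,"dz": -2.5,"spin": 0.466},{"claw": 9.4,"dx": 31.4,"dy": -12.74,"dz": -2.5,"spin": 0.466},{"claw": 9.4,"dx": 31.4,"dy": -12.74,"dz": -2.5,"spin": 0.466},{"claw": 9.4,"dx": 31.4,"dy": -12.74,"dz": -2.5,"spin": 0.466},{"claw": 9.4,"dx": 31.4,"dy": -12.74,"dz": -2.5,"spin": 0.466},{"claw": 9.4,"dx": 31.4,"dy": -12.74,"dz": -2.5,"spin": 0.466},{"claw": 9.4,"dx": 31.4,"dy": -12.74,"dz": -2.5,"spin": 0.466},{"claw": 9.4,"dx": 31.4,"dy": -12.74,"dz": -2.5,"spin": 0.466}])

```text
time_s: 1.27
tool_pos: [425.3, -310.1, 429.6]
orientation: [[0.987, -0.163, -0.0], [-0.163, -0.987, 0.0], [-0.0, -0.0, -1.0]]
contact_force: [-0.1, -1.0, -0.1]
opening: 0.998
grasp_force: 0.0
```

Request:
drive_tool(rows=[{"claw": 9.4,"dz": 2},{"claw": 9.4,"dz": 4},{"claw": 9.4,"dz": 5.5},{"claw": 9.4,"dz": 6.5},{"claw": 9.4,"dz": 6.9},{"claw": 9.4,"dz": 6.9},{"claw": 9.4,"dz": 6.9}])

```text
invalid input
```

Run:
```python
from h import *
o=np.zeros((500,800,3),np.uint8)
for n,(v,u,w,h),x in(("top",(225,420,100,120),0),("scene",(60,150,100,125),400)):
    p,d=optics.grab_frame(n);np.save(f"{n}1.npy",d);c=p[v:v+h,u:u+w,::-1];c=cv2.resize(c,(400,h*4),interpolation=2);o[:c.shape[0],x:x+400]=c
cv2.imwrite("pics/c3.png",o);s=arm.read_state();print(s["tool_pos"],s["contact_force"])
```

```text
[ 425.50982718 -309.87261722  429.65303151] [-0.1531259  -0.07344794  0.82861785]
```

View pics/c3.png

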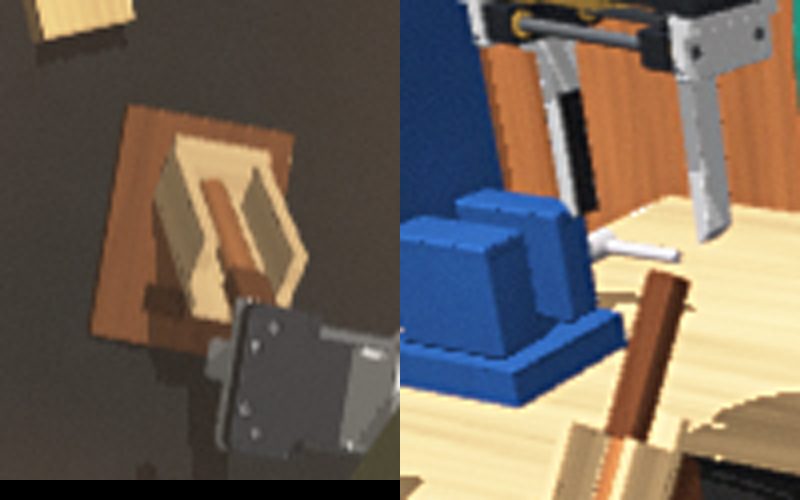

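The move call was refused because every row needs all five fields. c3 shows the open fingers straddling the handle (fingers at (570,140) and (705,150), handle (650,350)), each about 16 mm wide.

Request:
drive_tool(rows=[{"claw": 9.4,"dx": 0,"dy": 0,"dz": 2,"spin": 0},{"claw": 9.4,"dx": 0,"dy": 0,"dz": 4,"spin": 0},{"claw": 9.4,"dx": 0,"dy": 0,"dz": 5.5,"spin": 0},{"claw": 9.4,"dx": 0,"dy": 0,"dz": 6.5,"spin": 0},{"claw": 9.4,"dx": 0,"dy": 0,"dz": 6.9,"spin": 0},{"claw": 9.4,"dx": 0,"dy": 0,"dz": 6.9,"spin": 0},{"claw": 4,"dx": 0,"dy": 0,"dz": 6.9,"spin": 0},{"claw": 4,"dx": 0,"dy": 0,"dz": 6.9,"spin": 0},{"claw": 4,"dx": 0,"dy": 0,"dz": 6.9,"spin": 0},{"claw": 4,"dx": 0,"dy": 0,"dz": 6.9,"spin": 0}], squeeze=5)

```text
time_s: 2.2
tool_pos: [426.1, -309.3, 361.2]
orientation: [[0.987, -0.161, 0.001], [-0.161, -0.987, -0.001], [0.001, 0.001, -1.0]]
contact_force: [0.2, 0.1, 0.5]
opening: 0.755
grasp_force: 0.0
```

Run:
```python
from h import *
o=np.zeros((600,800,3),np.uint8)
for n,(v,u,w,h),x in(("top",(225,420,100,120),0),("scene",(75,160,80,120),400)):
    p,d=optics.grab_frame(n);np.save(f"{n}2.npy",d);c=p[v:v+h,u:u+w,::-1];k=400//w;c=cv2.resize(c,(400,h*k),interpolation=2);o[:c.shape[0],x:x+400]=c
cv2.imwrite("pics/c4.png",o);s=arm.read_state();print(s["tool_pos"],s["contact_force"])
```

```text
[ 426.04364828 -309.30780251  360.99604798] [-0.45996763  0.29202605 -0.20992475]
```

View pics/c4.png

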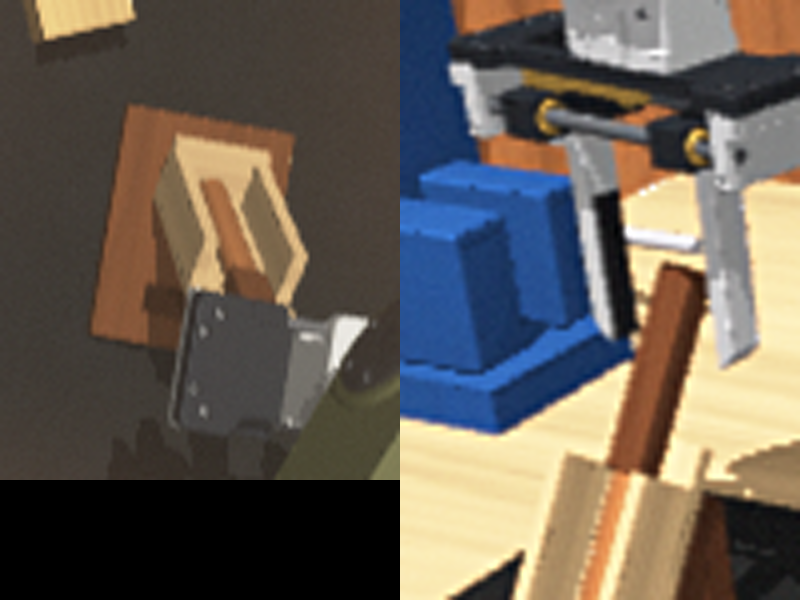

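c4 shows the handle (685,290) centred between the fingers ((615,260) and (735,270)). I'll close on it.

Request:
drive_tool(rows=[{"claw": 1.5,"dx": 0,"dy": 0,"dz": 0,"spin": 0},{"claw": 1.5,"dx": 0,"dy": 0,"dz": 0,"spin": 0},{"claw": 1.5,"dx": 0,"dy": 0,"dz": 0,"spin": 0},{"claw": 1.5,"dx": 0,"dy": 0,"dz": 0,"spin": 0},{"claw": 1.5,"dx": 0,"dy": 0,"dz": 0,"spin": 0},{"claw": 1.5,"dx": 0,"dy": 0,"dz": 0,"spin": 0},{"claw": 1.5,"dx": 0,"dy": 0,"dz": 0,"spin": 0},{"claw": 1.5,"dx": 0,"dy": 0,"dz": 0,"spin": 0},{"claw": 1.5,"dx": 0,"dy": 0,"dz": 0,"spin": 0},{"claw": 1.5,"dx": 0,"dy": 0,"dz": 0,"spin": 0},{"claw": 1.5,"dx": 0,"dy": 0,"dz": 0,"spin": 0}], squeeze=35)

```text
time_s: 3.22
tool_pos: [426.0, -309.3, 360.6]
orientation: [[0.987, -0.161, -0.0], [-0.161, -0.987, -0.0], [-0.0, 0.0, -1.0]]
contact_force: [0.1, -0.2, 0.1]
opening: 0.227
grasp_force: 35.0
```

Request:
drive_tool(rows=[{"claw": 1.5,"dx": 0,"dy": 0,"dz": -0.3,"spin": 0},{"claw": 1.5,"dx": 0,"dy": 0,"dz": -1,"spin": 0},{"claw": 1.5,"dx": 0,"dy": 0,"dz": -2.5,"spin": 0},{"claw": 1.5,"dx": 0,"dy": 0,"dz": -4.5,"spin": 0},{"claw": 1.5,"dx": 0,"dy": 0,"dz": -7,"spin": 0},{"claw": 1.5,"dx": 0,"dy": 0,"dz": -9.5,"spin": 0},{"claw": 1.5,"dx": 0,"dy": 0,"dz": -12,"spin": 0},{"claw": 1.5,"dx": 0,"dy": 0,"dz": -14,"spin": 0},{"claw": 1.5,"dx": 0,"dy": 0,"dz": -15.5,"spin": 0},{"claw": 1.5,"dx": 0,"dy": 0,"dz": -16,"spin": 0},{"claw": 1.5,"dx": 0,"dy": 0,"dz": -16,"spin": 0},{"claw": 1.5,"dx": 0,"dy": 0,"dz": -16,"spin": 0}])

```text
time_s: 4.22
tool_pos: [426.0, -309.3, 520.0]
orientation: [[0.987, -0.161, -0.001], [-0.161, -0.987, 0.0], [-0.001, -0.0, -1.0]]
contact_force: [0.8, 0.1, -0.5]
opening: 0.231
grasp_force: 35.0
```

Run:
```python
from h import *
o=np.zeros((600,800,3),np.uint8)
p,d=optics.grab_frame("scene");np.save("scene3.npy",d);cv2.imwrite("pics/full3.png",p[:,:,::-1])
c=cv2.resize(p[20:220,140:300,::-1],(480,600),interpolation=2);o[:,:480]=c
W=cloud("scene",d);r,g,b=[p[...,i].astype(int) for i in range(3)]
P=W[np.all((W>[360,-360,180])&(W<[540,-270,330]),-1)&(r-b>30)]
v=np.linalg.svd(P-P.mean(0))[2][0];v*=np.sign(v[2]);print(len(P),v,P.min(0),P.max(0),"tilt",np.degrees(np.arccos(v[2])))
# predicted axis overlay
y=np.radians(-9.3);ax=np.array([-np.sin(.5585)*np.cos(y),-np.sin(.5585)*np.sin(y),np.cos(.5585)])
tcp=arm.read_state()["tool_pos"];g0=tcp-[0,0,180];tip=g0-178*ax;q=proj("scene",np.array([tip,tip+200*ax]))
for a in q: cv2.circle(o,tuple(int(t) for t in (a-[140,20])*3),3,(0,255,0),-1)
print(tcp,tip);cv2.imwrite("pics/c5.png",o)
```

```text
730 [-0.5274034   0.08874571  0.84496737] [ 419.43756202 -335.3916741   190.54781688] [ 526.07506123 -287.35237999  329.88719055] tilt 32.33155994940355
[ 426.05593188 -309.34045422  519.57487352] [ 519.14091952 -324.58370553  188.62180676]
```

View pics/c5.png

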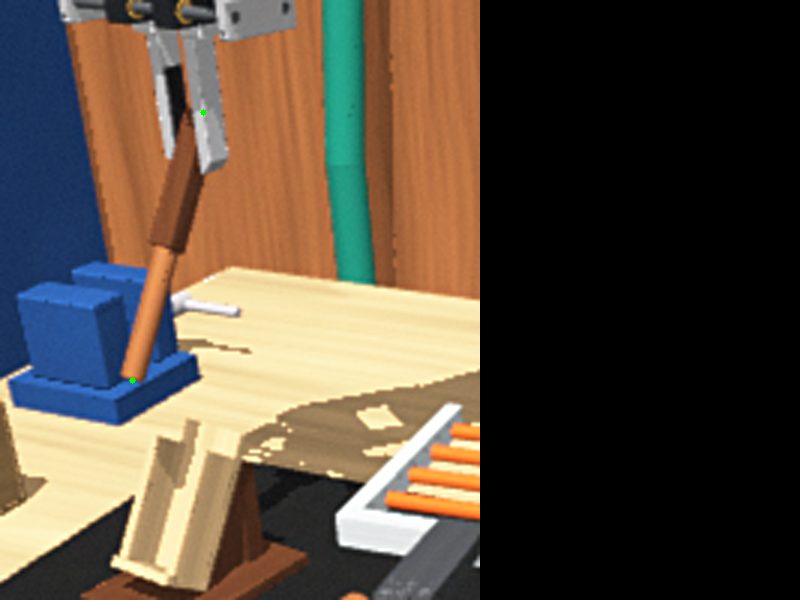

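c5 shows the stick held cleanly with its tip at (132,380), exactly on the predicted green dot, so it still leans 32° as before. Next move is to the front of the bowl.

Request:
drive_tool(rows=[{"claw": 1.5,"dx": -1,"dy": -1,"dz": 0,"spin": -0.02},{"claw": 1.5,"dx": -2.5,"dy": -3,"dz": 0,"spin": -0.05},{"claw": 1.5,"dx": -4,"dy": -6,"dz": 0,"spin": -0.09},{"claw": 1.5,"dx": -6,"dy": -9,"dz": 0,"spin": -0.13},{"claw": 1.5,"dx": -7,"dy": -12,"dz": 0,"spin": -0.17},{"claw": 1.5,"dx": -8,"dy": -15,"dz": 0,"spin": -0.2},{"claw": 1.5,"dx": -9,"dy": -18,"dz": 0,"spin": -0.23},{"claw": 1.5,"dx": -9.5,"dy": -21,"dz": 0,"spin": -0.258},{"claw": 1.5,"dx": -9.5,"dy": -24,"dz": 0,"spin": -0.258},{"claw": 1.5,"dx": -9.5,"dy": -27,"dz": 0,"spin": -0.258},{"claw": 1.5,"dx": -9.5,"dy": -30,"dz": 0,"spin": -0.258},{"claw": 1.5,"dx": -9,"dy": -32.5,"dz": 0.5,"spin": -0.258},{"claw": 1.5,"dx": -8.8,"dy": -34.5,"dz": 1,"spin": -0.258},{"claw": 1.5,"dx": -8.6,"dy": -35.6,"dz": 1.6,"spin": -0.258},{"claw": 1.5,"dx": -8.6,"dy": -36,"dz": 2,"spin": -0.258},{"claw": 1.5,"dx": -8.6,"dy": -36,"dz": 2,"spin": -0.258},{"claw": 1.5,"dx": -8.6,"dy": -36,"dz": 2,"spin": -0.258}])

```text
time_s: 5.68
tool_pos: [399.2, 59.5, 500.2]
orientation: [[0.995, 0.096, -0.001], [0.096, -0.995, -0.0], [-0.001, 0.0, -1.0]]
contact_force: [-0.2, -0.5, -0.5]
opening: 0.231
grasp_force: 35.0
```

Request:
drive_tool(rows=[{"claw": 1.5,"dx": 0,"dy": 0,"dz": 1.5,"spin": 0},{"claw": 1.5,"dx": 0,"dy": 0,"dz": 4,"spin": 0},{"claw": 1.5,"dx": 0,"dy": 0,"dz": 6.5,"spin": 0},{"claw": 1.5,"dx": 0,"dy": 0,"dz": 8.5,"spin": 0},{"claw": 1.5,"dx": 0,"dy": 0,"dz": 9.5,"spin": 0},{"claw": 1.5,"dx": 1.5,"dy": 0,"dz": 9.5,"spin": 0},{"claw": 1.5,"dx": 3.5,"dy": 0,"dz": 9.5,"spin": 0},{"claw": 1.5,"dx": 5.5,"dy": 0,"dz": 9.5,"spin": 0},{"claw": 1.5,"dx": 6.5,"dy": 0,"dz": 9.5,"spin": 0},{"claw": 1.5,"dx": 6.5,"dy": 0,"dz": 10.5,"spin": 0},{"claw": 1.5,"dx": 6.5,"dy": 0,"dz": 12,"spin": 0},{"claw": 1.5,"dx": 6.5,"dy": 0,"dz": 13.5,"spin": 0},{"claw": 1.5,"dx": 6.5,"dy": 0,"dz": 14.5,"spin": 0},{"claw": 1.5,"dx": 6.5,"dy": 0,"dz": 14.5,"spin": 0},{"claw": 1.5,"dx": 6.5,"dy": 0,"dz": 14.5,"spin": 0}])

```text
time_s: 6.93
tool_pos: [463.8, 65.8, 355.7]
orientation: [[0.995, 0.095, -0.0], [0.095, -0.995, -0.0], [-0.0, -0.0, -1.0]]
contact_force: [-0.0, 0.4, -0.4]
opening: 0.235
grasp_force: 35.0
```

Run:
```python
from h import *
o=np.zeros((600,800,3),np.uint8)
for n,(v,u,w,h),x in(("scene",(130,240,200,170),0),("top",(180,240,150,130),400)):
    p,d=optics.grab_frame(n);np.save(f"{n}4.npy",d);c=cv2.resize(p[v:v+h,u:u+w,::-1],(400,400*h//w),interpolation=2);o[:c.shape[0],x:x+400]=c
cv2.imwrite("pics/c6.png",o);print(arm.read_state()["contact_force"])
```

```text
[-0.21262345  0.18753998 -0.54204417]
```

View pics/c6.png

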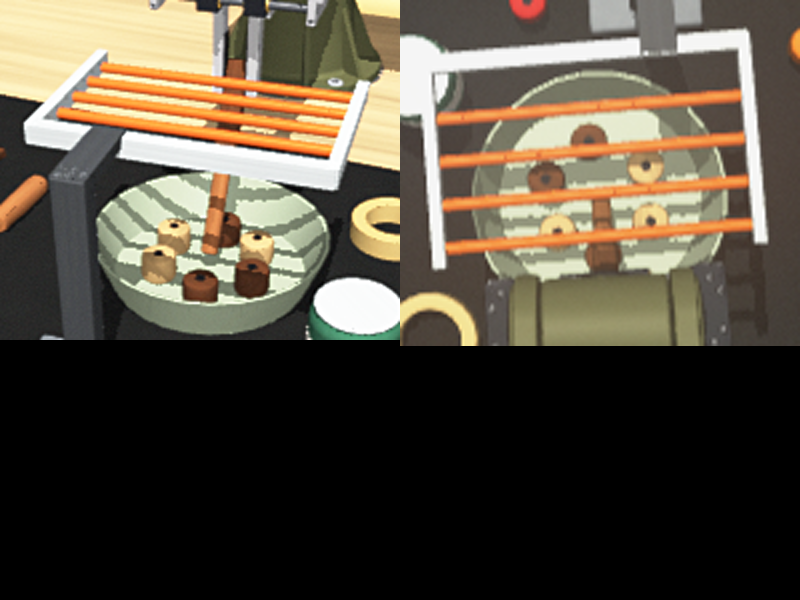

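c6 shows the tip in the middle of the bead ring ((210,248) left), the fingers in front of the frame, and the body above it. I'll feel for the floor.

Request:
drive_tool(rows=[{"claw": 1.5,"dx": 0,"dy": 0,"dz": 0.3,"spin": 0},{"claw": 1.5,"dx": 0,"dy": 0,"dz": 0.6,"spin": 0},{"claw": 1.5,"dx": 0,"dy": 0,"dz": 0.8,"spin": 0},{"claw": 1.5,"dx": 0,"dy": 0,"dz": 1.0,"spin": 0},{"claw": 1.5,"dx": 0,"dy": 0,"dz": 1.1,"spin": 0},{"claw": 1.5,"dx": 0,"dy": 0,"dz": 1.1,"spin": 0}])

```text
time_s: 7.53
tool_pos: [464.0, 66.1, 344.4]
orientation: [[0.995, 0.096, -0.0], [0.096, -0.995, -0.0], [-0.0, -0.0, -1.0]]
contact_force: [-0.1, -0.1, -1.2]
opening: 0.232
grasp_force: 35.0
```

Request:
drive_tool(rows=[{"claw": 1.5,"dx": 0,"dy": 0,"dz": 0.05,"spin": 0},{"claw": 1.5,"dx": 0,"dy": 0,"dz": 0.1,"spin": 0},{"claw": 1.5,"dx": 0,"dy": 0,"dz": 0.1,"spin": 0},{"claw": 1.5,"dx": 0,"dy": 0,"dz": 0.1,"spin": 0}])

```text
time_s: 7.87
tool_pos: [464.0, 66.1, 343.7]
orientation: [[0.995, 0.096, 0.0], [0.096, -0.995, 0.0], [0.0, 0.0, -1.0]]
contact_force: [1.0, 0.4, -0.8]
opening: 0.229
grasp_force: 35.0
```

Request:
drive_tool(rows=[{"claw": 1.5,"dx": 0,"dy": 0,"dz": 0.05,"spin": 0},{"claw": 1.5,"dx": 0,"dy": 0,"dz": 0.1,"spin": 0},{"claw": 1.5,"dx": 0,"dy": 0,"dz": 0.1,"spin": 0},{"claw": 1.5,"dx": 0,"dy": 0,"dz": 0.1,"spin": 0}])

```text
time_s: 8.2
tool_pos: [464.0, 66.1, 342.6]
orientation: [[0.995, 0.096, -0.0], [0.096, -0.995, 0.0], [-0.0, -0.0, -1.0]]
contact_force: [0.2, 0.7, -1.0]
opening: 0.234
grasp_force: 35.0
```

Request:
drive_tool(rows=[{"claw": 1.5,"dx": 0,"dy": 0,"dz": 0.05,"spin": 0},{"claw": 1.5,"dx": 0,"dy": 0,"dz": 0.1,"spin": 0},{"claw": 1.5,"dx": 0,"dy": 0,"dz": 0.1,"spin": 0},{"claw": 1.5,"dx": 0,"dy": 0,"dz": 0.1,"spin": 0}])

```text
time_s: 8.53
tool_pos: [464.0, 66.1, 341.6]
orientation: [[0.995, 0.096, -0.0], [0.096, -0.995, 0.0], [-0.0, -0.0, -1.0]]
contact_force: [-0.3, 0.4, -1.0]
opening: 0.232
grasp_force: 35.0
```

Request:
drive_tool(rows=[{"claw": 1.5,"dx": 0,"dy": 0,"dz": 0.05,"spin": 0},{"claw": 1.5,"dx": 0,"dy": 0,"dz": 0.1,"spin": 0},{"claw": 1.5,"dx": 0,"dy": 0,"dz": 0.1,"spin": 0},{"claw": 1.5,"dx": 0,"dy": 0,"dz": 0.1,"spin": 0}])

```text
time_s: 8.87
tool_pos: [464.0, 66.1, 340.6]
orientation: [[0.995, 0.096, 0.0], [0.096, -0.995, -0.0], [0.0, 0.0, -1.0]]
contact_force: [-0.2, 0.5, -0.9]
opening: 0.233
grasp_force: 35.0
```

Request:
drive_tool(rows=[{"claw": 1.5,"dx": 0,"dy": 0,"dz": 0.05,"spin": 0},{"claw": 1.5,"dx": 0,"dy": 0,"dz": 0.1,"spin": 0},{"claw": 1.5,"dx": 0,"dy": 0,"dz": 0.1,"spin": 0},{"claw": 1.5,"dx": 0,"dy": 0,"dz": 0.1,"spin": 0}])

```text
time_s: 9.2
tool_pos: [464.0, 66.1, 340.1]
orientation: [[0.995, 0.096, 0.0], [0.096, -0.995, 0.0], [0.0, 0.0, -1.0]]
contact_force: [-4.0, -0.6, 5.6]
opening: 0.232
grasp_force: 35.0
```

The floor is felt at TCP z of about 340 with roughly 6 N. Before stirring I'll check finger thickness and the bead positions relative to the bowl.

Run:
```python
from h import *
W=cloud("scene",np.load("scene3.npy"));tcp=np.array([426.05,-309.34,519.6]);y=np.radians(-9.3)
L=(W-tcp);X=L[...,0]*np.cos(y)+L[...,1]*np.sin(y);Y=-L[...,0]*np.sin(y)+L[...,1]*np.cos(y);Z=-L[...,2]
im=cv2.imread("pics/full3.png").astype(int);gray=(im.max(-1)-im.min(-1)<35)
for z0 in range(80,200,12):
    m=(abs(X)<60)&(abs(Y)<100)&(Z>z0)&(Z<z0+12)&gray
    if m.any(): print("ahead",z0,"x",np.percentile(X[m],[2,50,98]).round(),"y",np.percentile(Y[m],[2,98]).round(),m.sum())
a=np.radians(5.5);B=np.array([558,75])
for n,t in(("b0d",[510,72]),("b1",[534,117]),("b2",[543,31]),("b3",[582.5,128]),("b4",[595,35]),("b5",[618,88])):
    v=np.array(t)-B;print(n,(v@[np.cos(a),np.sin(a)]).round(),(v@[-np.sin(a),np.cos(a)]).round())
```

```text
ahead 80 x [-28.  27.  36.] y [-77.  80.] 483
ahead 92 x [-27.  14.  35.] y [-78.  80.] 306
ahead 104 x [-9.  6. 12.] y [-22.  29.] 116
ahead 116 x [-9.  5. 11.] y [-23.  23.] 121
ahead 128 x [-8.  6. 11.] y [-23.  23.] 118
ahead 140 x [-8.  5. 12.] y [-23.  23.] 111
ahead 152 x [-7.  7. 12.] y [-23.  23.] 109
ahead 164 x [-7.  7. 12.] y [-22.  23.] 93
ahead 176 x [-7.  8. 12.] y [-22.  23.] 74
ahead 188 x [-7.  7. 11.] y [-23.  22.] 36
b0d -48.0 2.0
b1 -20.0 44.0
b2 -19.0 -42.0
b3 29.0 50.0
b4 33.0 -43.0
b5 61.0 7.0
```

Fingers are about ±10 mm thick, so the tip may go to about x = +40 past the bowl centre before the front tube. I'll stir on a circle of radius 43 mm centred 3 mm toward the robot. First I lift 4 mm and go to the robot's side.

Request:
drive_tool(rows=[{"claw": 1.5,"dx": 0,"dy": 0,"dz": -0.2,"spin": 0},{"claw": 1.5,"dx": 0,"dy": 0,"dz": -0.4,"spin": 0},{"claw": 1.5,"dx": -0.7,"dy": 0,"dz": -0.4,"spin": 0},{"claw": 1.5,"dx": -1.4,"dy": 0,"dz": -0.4,"spin": 0},{"claw": 1.5,"dx": -2.1,"dy": 0,"dz": -0.4,"spin": 0},{"claw": 1.5,"dx": -2.8,"dy": 0,"dz": -0.4,"spin": 0},{"claw": 1.5,"dx": -3.5,"dy": 0,"dz": -0.4,"spin": 0},{"claw": 1.5,"dx": -4.1,"dy": 0,"dz": -0.4,"spin": 0},{"claw": 1.5,"dx": -4.6,"dy": 0,"dz": -0.4,"spin": 0},{"claw": 1.5,"dx": -4.6,"dy": 0,"dz": -0.4,"spin": 0}])

```text
time_s: 10.03
tool_pos: [417.7, 61.6, 344.1]
orientation: [[0.995, 0.096, 0.002], [0.096, -0.995, 0.0], [0.002, 0.0, -1.0]]
contact_force: [2.1, 1.0, 1.0]
opening: 0.237
grasp_force: 35.0
```

Request:
drive_tool(rows=[{"claw": 1.5,"dx": 0.05,"dy": 0.67,"dz": 0,"spin": 0},{"claw": 1.5,"dx": 0.21,"dy": 1.33,"dz": 0,"spin": 0},{"claw": 1.5,"dx": 0.47,"dy": 1.95,"dz": 0,"spin": 0},{"claw": 1.5,"dx": 0.82,"dy": 2.53,"dz": 0,"spin": 0},{"claw": 1.5,"dx": 1.26,"dy": 3.04,"dz": 0,"spin": 0},{"claw": 1.5,"dx": 1.77,"dy": 3.48,"dz": 0,"spin": 0},{"claw": 1.5,"dx": 2.35,"dy": 3.83,"dz": 0,"spin": 0},{"claw": 1.5,"dx": 2.97,"dy": 4.09,"dz": 0,"spin": 0},{"claw": 1.5,"dx": 3.63,"dy": 4.25,"dz": 0,"spin": 0},{"claw": 1.5,"dx": 4.3,"dy": 4.3,"dz": 0,"spin": 0}])

```text
time_s: 10.87
tool_pos: [465.9, 22.9, 343.6]
orientation: [[0.995, 0.096, -0.0], [0.096, -0.995, -0.0], [-0.0, 0.0, -1.0]]
contact_force: [-0.4, 1.2, -1.2]
opening: 0.232
grasp_force: 35.0
```

Forces are small. I'll continue round to the far side, then back.

Request:
drive_tool(rows=[{"claw": 1.5,"dx": 0.67,"dy": -0.05,"dz": 0,"spin": 0},{"claw": 1.5,"dx": 1.33,"dy": -0.21,"dz": 0,"spin": 0},{"claw": 1.5,"dx": 1.95,"dy": -0.47,"dz": 0,"spin": 0},{"claw": 1.5,"dx": 2.53,"dy": -0.82,"dz": 0,"spin": 0},{"claw": 1.5,"dx": 3.04,"dy": -1.26,"dz": 0,"spin": 0},{"claw": 1.5,"dx": 3.48,"dy": -1.77,"dz": 0,"spin": 0},{"claw": 1.5,"dx": 3.83,"dy": -2.35,"dz": 0,"spin": 0},{"claw": 1.5,"dx": 4.09,"dy": -2.97,"dz": 0,"spin": 0},{"claw": 1.5,"dx": 4.25,"dy": -3.63,"dz": 0,"spin": 0},{"claw": 1.5,"dx": 4.3,"dy": -4.3,"dz": 0,"spin": 0}])

```text
time_s: 11.7
tool_pos: [503.9, 70.7, 343.6]
orientation: [[0.995, 0.096, -0.0], [0.096, -0.995, 0.0], [-0.0, -0.0, -1.0]]
contact_force: [-0.3, -0.7, -0.8]
opening: 0.23
grasp_force: 35.0
```

Request:
drive_tool(rows=[{"claw": 1.5,"dx": -0.05,"dy": -0.67,"dz": 0,"spin": 0},{"claw": 1.5,"dx": -0.21,"dy": -1.33,"dz": 0,"spin": 0},{"claw": 1.5,"dx": -0.47,"dy": -1.95,"dz": 0,"spin": 0},{"claw": 1.5,"dx": -0.82,"dy": -2.53,"dz": 0,"spin": 0},{"claw": 1.5,"dx": -1.26,"dy": -3.04,"dz": 0,"spin": 0},{"claw": 1.5,"dx": -1.77,"dy": -3.48,"dz": 0,"spin": 0},{"claw": 1.5,"dx": -2.35,"dy": -3.83,"dz": 0,"spin": 0},{"claw": 1.5,"dx": -2.97,"dy": -4.09,"dz": 0,"spin": 0},{"claw": 1.5,"dx": -3.63,"dy": -4.25,"dz": 0,"spin": 0},{"claw": 1.5,"dx": -4.3,"dy": -4.3,"dz": 0,"spin": 0},{"claw": 1.5,"dx": -4.97,"dy": -4.25,"dz": 0,"spin": 0},{"claw": 1.5,"dx": -5.63,"dy": -4.09,"dz": 0,"spin": 0},{"claw": 1.5,"dx": -6.25,"dy": -3.83,"dz": 0,"spin": 0},{"claw": 1.5,"dx": -6.83,"dy": -3.48,"dz": 0,"spin": 0},{"claw": 1.5,"dx": -7.34,"dy": -3.04,"dz": 0,"spin": 0},{"claw": 1.5,"dx": -7.78,"dy": -2.53,"dz": 0,"spin": 0},{"claw": 1.5,"dx": -8.13,"dy": -1.95,"dz": 0,"spin": 0},{"claw": 1.5,"dx": -8.39,"dy": -1.33,"dz": 0,"spin": 0},{"claw": 1.5,"dx": -8.55,"dy": -0.67,"dz": 0,"spin": 0},{"claw": 1.5,"dx": -8.6,"dy": 0,"dz": 0,"spin": 0}])

```text
time_s: 13.37
tool_pos: [418.3, 60.9, 343.9]
orientation: [[0.995, 0.095, 0.001], [0.095, -0.995, 0.0], [0.001, -0.0, -1.0]]
contact_force: [2.2, 1.0, 1.0]
opening: 0.231
grasp_force: 35.0
```

Run:
```python
from h import *
o=np.zeros((600,800,3),np.uint8)
for n,(v,u,w,h),x in(("scene",(130,240,200,170),0),("top",(180,240,150,130),400)):
    p,d=optics.grab_frame(n);np.save(f"{n}5.npy",d);cv2.imwrite(f"pics/{n}5.png",p[:,:,::-1]);c=cv2.resize(p[v:v+h,u:u+w,::-1],(400,400*h//w),interpolation=2);o[:c.shape[0],x:x+400]=c
cv2.imwrite("pics/c7.png",o);print(arm.read_state()["contact_force"])
```

```text
[2.595843   0.43696038 0.42542767]
```

View pics/c7.png

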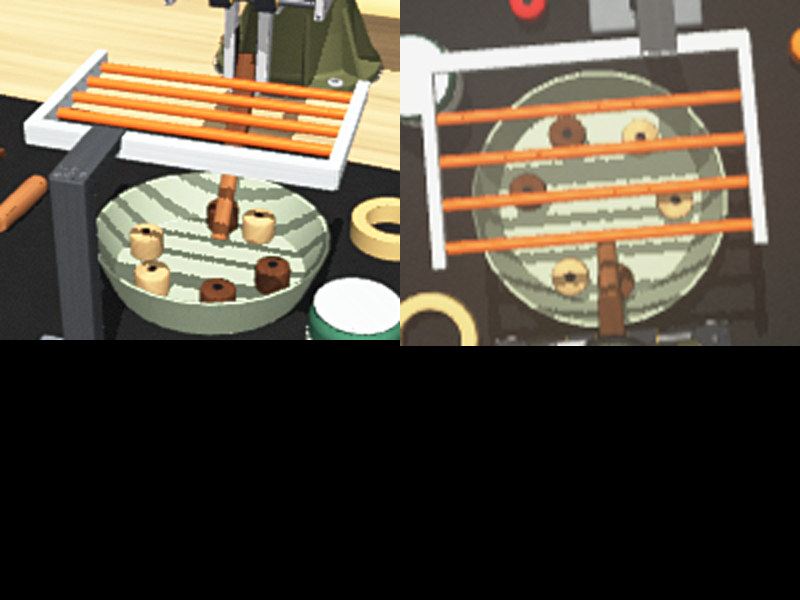

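c7 after one turn: by the hole pixels in the top view every bead has moved 20–45 mm (e.g. far dark (311,232)→(303,230), near dark (316,276)→(324,285)). All are still in the bowl and the bowl has not moved. Second turn, a little wider in y.

Request:
drive_tool(rows=[{"claw": 1.5,"dx": 0.05,"dy": 0.81,"dz": 0,"spin": 0},{"claw": 1.5,"dx": 0.21,"dy": 1.61,"dz": 0,"spin": 0},{"claw": 1.5,"dx": 0.47,"dy": 2.36,"dz": 0,"spin": 0},{"claw": 1.5,"dx": 0.82,"dy": 3.06,"dz": 0,"spin": 0},{"claw": 1.5,"dx": 1.26,"dy": 3.68,"dz": 0,"spin": 0},{"claw": 1.5,"dx": 1.77,"dy": 4.21,"dz": 0,"spin": 0},{"claw": 1.5,"dx": 2.35,"dy": 4.64,"dz": 0,"spin": 0},{"claw": 1.5,"dx": 2.97,"dy": 4.95,"dz": 0,"spin": 0},{"claw": 1.5,"dx": 3.63,"dy": 5.14,"dz": 0,"spin": 0},{"claw": 1.5,"dx": 4.3,"dy": 5.2,"dz": 0,"spin": 0},{"claw": 1.5,"dx": 4.97,"dy": 5.14,"dz": 0,"spin": 0},{"claw": 1.5,"dx": 5.63,"dy": 4.95,"dz": 0,"spin": 0},{"claw": 1.5,"dx": 6.25,"dy": 4.64,"dz": 0,"spin": 0},{"claw": 1.5,"dx": 6.83,"dy": 4.21,"dz": 0,"spin": 0},{"claw": 1.5,"dx": 7.34,"dy": 3.68,"dz": 0,"spin": 0},{"claw": 1.5,"dx": 7.78,"dy": 3.06,"dz": 0,"spin": 0},{"claw": 1.5,"dx": 8.13,"dy": 2.36,"dz": 0,"spin": 0},{"claw": 1.5,"dx": 8.39,"dy": 1.61,"dz": 0,"spin": 0},{"claw": 1.5,"dx": 8.55,"dy": 0.81,"dz": 0,"spin": 0},{"claw": 1.5,"dx": 8.6,"dy": 0,"dz": 0,"spin": 0}])

```text
time_s: 15.13
tool_pos: [503.8, 70.8, 343.6]
orientation: [[0.995, 0.096, -0.0], [0.096, -0.995, 0.0], [-0.0, -0.0, -1.0]]
contact_force: [-0.2, -0.7, -0.7]
opening: 0.23
grasp_force: 35.0
```

Request:
drive_tool(rows=[{"claw": 1.5,"dx": -0.05,"dy": -0.81,"dz": 0,"spin": 0},{"claw": 1.5,"dx": -0.21,"dy": -1.61,"dz": 0,"spin": 0},{"claw": 1.5,"dx": -0.47,"dy": -2.36,"dz": 0,"spin": 0},{"claw": 1.5,"dx": -0.82,"dy": -3.06,"dz": 0,"spin": 0},{"claw": 1.5,"dx": -1.26,"dy": -3.68,"dz": 0,"spin": 0},{"claw": 1.5,"dx": -1.77,"dy": -4.21,"dz": 0,"spin": 0},{"claw": 1.5,"dx": -2.35,"dy": -4.64,"dz": 0,"spin": 0},{"claw": 1.5,"dx": -2.97,"dy": -4.95,"dz": 0,"spin": 0},{"claw": 1.5,"dx": -3.63,"dy": -5.14,"dz": 0,"spin": 0},{"claw": 1.5,"dx": -4.3,"dy": -5.2,"dz": 0,"spin": 0},{"claw": 1.5,"dx": -4.97,"dy": -5.14,"dz": 0,"spin": 0},{"claw": 1.5,"dx": -5.63,"dy": -4.95,"dz": 0,"spin": 0},{"claw": 1.5,"dx": -6.25,"dy": -4.64,"dz": 0,"spin": 0},{"claw": 1.5,"dx": -6.83,"dy": -4.21,"dz": 0,"spin": 0},{"claw": 1.5,"dx": -7.34,"dy": -3.68,"dz": 0,"spin": 0},{"claw": 1.5,"dx": -7.78,"dy": -3.06,"dz": 0,"spin": 0},{"claw": 1.5,"dx": -8.13,"dy": -2.36,"dz": 0,"spin": 0},{"claw": 1.5,"dx": -8.39,"dy": -1.61,"dz": 0,"spin": 0},{"claw": 1.5,"dx": -8.55,"dy": -0.81,"dz": 0,"spin": 0},{"claw": 1.5,"dx": -8.6,"dy": 0,"dz": 0,"spin": 0}])

```text
time_s: 16.8
tool_pos: [418.0, 60.8, 343.6]
orientation: [[0.995, 0.096, -0.001], [0.096, -0.995, 0.0], [-0.001, -0.0, -1.0]]
contact_force: [-0.5, 0.5, -0.9]
opening: 0.235
grasp_force: 35.0
```

Run:
```python
from h import *
from scipy.optimize import least_squares as LS
o=np.zeros((600,800,3),np.uint8)
for n,(v,u,w,h),x in(("scene",(60,190,220,250),0),("top",(180,240,150,130),400)):
    p,d=optics.grab_frame(n);np.save(f"{n}6.npy",d);cv2.imwrite(f"pics/{n}6.png",p[:,:,::-1]);c=cv2.resize(p[v:v+h,u:u+w,::-1],(400,400*h//w),interpolation=2);o[:c.shape[0],x:x+400]=c
    W=cloud(n,d);r,b=p[...,0].astype(int),p[...,2].astype(int)
    P=W[np.all((W>[420,-60,48])&(W<[690,200,56]),-1)&(abs(r-b)<60)]
    f=LS(lambda q:np.hypot(P[:,0]-q[0],P[:,1]-q[1])-118,[555,75],loss='soft_l1',f_scale=2);print(n,"bowl",f.x.round(1))
cv2.imwrite("pics/c8.png",o);print(arm.read_state()["contact_force"])
```

```text
scene bowl [558.2  74.1]
top bowl [557.3  75.5]
[ 0.3472278  -0.99305048 -1.22117479]
```

View pics/c8.png

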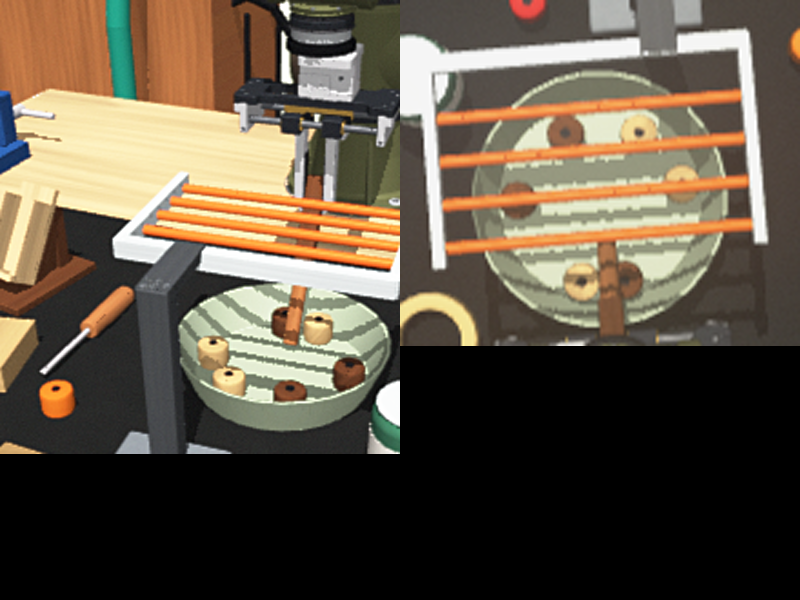

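c8: all six beads are displaced 24–53 mm from the start and in the bowl, and the bowl is unmoved. One more, squarer turn moves the far dark bead (565,132) on clearly.

Request:
drive_tool(rows=[{"claw": 1.5,"dx": 0.1,"dy": 0.8,"dz": 0,"spin": 0},{"claw": 1.5,"dx": 0.3,"dy": 1.6,"dz": 0,"spin": 0},{"claw": 1.5,"dx": 0.7,"dy": 2.5,"dz": 0,"spin": 0},{"claw": 1.5,"dx": 1.2,"dy": 3.4,"dz": 0,"spin": 0},{"claw": 1.5,"dx": 1.8,"dy": 4.2,"dz": 0,"spin": 0},{"claw": 1.5,"dx": 2.6,"dy": 4.8,"dz": 0,"spin": 0},{"claw": 1.5,"dx": 3.5,"dy": 5.2,"dz": 0,"spin": 0},{"claw": 1.5,"dx": 4.4,"dy": 5.4,"dz": 0,"spin": 0},{"claw": 1.5,"dx": 5.3,"dy": 5.45,"dz": 0,"spin": 0},{"claw": 1.5,"dx": 6.2,"dy": 5.4,"dz": 0,"spin": 0},{"claw": 1.5,"dx": 7.1,"dy": 5.1,"dz": 0,"spin": 0},{"claw": 1.5,"dx": 7.8,"dy": 4.6,"dz": 0,"spin": 0},{"claw": 1.5,"dx": 8.3,"dy": 4,"dz": 0,"spin": 0},{"claw": 1.5,"dx": 8.6,"dy": 3.2,"dz": 0,"spin": 0},{"claw": 1.5,"dx": 8.6,"dy": 2.4,"dz": 0,"spin": 0},{"claw": 1.5,"dx": 8.6,"dy": 1.6,"dz": 0,"spin": 0},{"claw": 1.5,"dx": 8.6,"dy": 0.8,"dz": 0,"spin": 0},{"claw": 1.5,"dx": 8.6,"dy": 0,"dz": 0,"spin": 0}])

```text
time_s: 18.4
tool_pos: [503.5, 70.8, 343.8]
orientation: [[0.995, 0.096, 0.0], [0.096, -0.995, -0.0], [0.0, 0.0, -1.0]]
contact_force: [-0.4, -0.6, -1.2]
opening: 0.235
grasp_force: 35.0
```

Request:
drive_tool(rows=[{"claw": 1.5,"dx": 0,"dy": -0.8,"dz": 0,"spin": 0},{"claw": 1.5,"dx": 0,"dy": -1.6,"dz": 0,"spin": 0},{"claw": 1.5,"dx": 0,"dy": -2.4,"dz": 0,"spin": 0},{"claw": 1.5,"dx": 0,"dy": -3.2,"dz": 0,"spin": 0},{"claw": 1.5,"dx": -0.1,"dy": -4,"dz": 0,"spin": 0},{"claw": 1.5,"dx": -0.6,"dy": -4.6,"dz": 0,"spin": 0},{"claw": 1.5,"dx": -1.4,"dy": -5.1,"dz": 0,"spin": 0},{"claw": 1.5,"dx": -2.4,"dy": -5.4,"dz": 0,"spin": 0},{"claw": 1.5,"dx": -3.3,"dy": -5.45,"dz": 0,"spin": 0},{"claw": 1.5,"dx": -4.2,"dy": -5.4,"dz": 0,"spin": 0},{"claw": 1.5,"dx": -5.1,"dy": -5.2,"dz": 0,"spin": 0},{"claw": 1.5,"dx": -6,"dy": -4.8,"dz": 0,"spin": 0},{"claw": 1.5,"dx": -6.8,"dy": -4.2,"dz": 0,"spin": 0},{"claw": 1.5,"dx": -7.4,"dy": -3.4,"dz": 0,"spin": 0},{"claw": 1.5,"dx": -7.9,"dy": -2.5,"dz": 0,"spin": 0},{"claw": 1.5,"dx": -8.3,"dy": -1.6,"dz": 0,"spin": 0},{"claw": 1.5,"dx": -8.5,"dy": -0.8,"dz": 0,"spin": 0},{"claw": 1.5,"dx": -8.6,"dy": 0,"dz": 0,"spin": 0}])

```text
time_s: 19.9
tool_pos: [418.1, 60.6, 343.7]
orientation: [[0.995, 0.095, 0.0], [0.095, -0.995, 0.0], [0.0, 0.0, -1.0]]
contact_force: [0.1, 0.5, -0.0]
opening: 0.232
grasp_force: 35.0
```

Run:
```python
from h import *
from scipy.optimize import least_squares as LS
o=np.zeros((600,800,3),np.uint8)
for n,(v,u,w,h),x in(("scene",(60,190,220,250),0),("top",(180,240,150,130),400)):
    p,d=optics.grab_frame(n);np.save(f"{n}7.npy",d);cv2.imwrite(f"pics/{n}7.png",p[:,:,::-1]);c=cv2.resize(p[v:v+h,u:u+w,::-1],(400,400*h//w),interpolation=2);o[:c.shape[0],x:x+400]=c
    W=cloud(n,d);r,b=p[...,0].astype(int),p[...,2].astype(int)
    P=W[np.all((W>[420,-60,48])&(W<[690,200,56]),-1)&(abs(r-b)<60)]
    f=LS(lambda q:np.hypot(P[:,0]-q[0],P[:,1]-q[1])-118,[555,75],loss='soft_l1',f_scale=2);print(n,"bowl",f.x.round(1))
    if n=="scene":
        y=np.radians(5.5);ax=np.array([-np.sin(.5585)*np.cos(y),-np.sin(.5585)*np.sin(y),np.cos(.5585)])
        tip=arm.read_state()["tool_pos"]-[0,0,180]-178*ax;q=proj(n,tip);cv2.circle(o,tuple(int(t) for t in (q-[190,60])*400/220),3,(0,255,0),-1)
cv2.imwrite("pics/c9.png",o);print(arm.read_state()["contact_force"])
```

```text
scene bowl [558.3  74.2]
top bowl [557.3  75.5]
[ 0.55592835  0.85311215 -0.61782395]
```

View pics/c9.png

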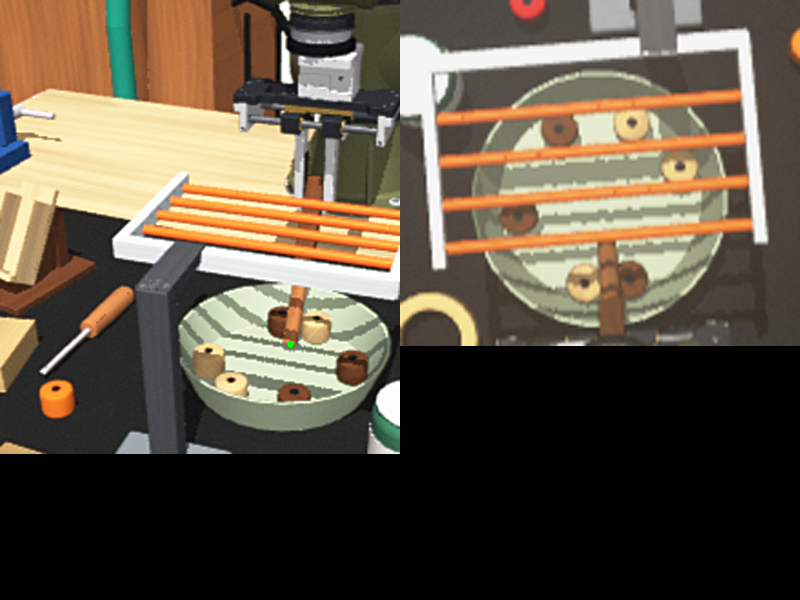

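c9: the far dark bead is now 30 mm from its start and all the others more. All six beads are in the bowl, the bowl is unmoved, and the tip at (290,345) is still on its predicted spot. Time to lift out.

Request:
drive_tool(rows=[{"claw": 1.5,"dx": 0,"dy": 0,"dz": -0.5,"spin": 0},{"claw": 1.5,"dx": 0,"dy": 0,"dz": -1.5,"spin": 0},{"claw": 1.5,"dx": 0,"dy": 0,"dz": -3,"spin": 0},{"claw": 1.5,"dx": 0,"dy": 0,"dz": -4.5,"spin": 0},{"claw": 1.5,"dx": 0,"dy": 0,"dz": -6,"spin": 0},{"claw": 1.5,"dx": -1,"dy": 0,"dz": -6.5,"spin": 0},{"claw": 1.5,"dx": -1.9,"dy": 0,"dz": -7.5,"spin": 0},{"claw": 1.5,"dx": -1.9,"dy": 0,"dz": -9.5,"spin": 0},{"claw": 1.5,"dx": -1.9,"dy": 0,"dz": -12,"spin": 0},{"claw": 1.5,"dx": -1.9,"dy": 0,"dz": -14.5,"spin": 0},{"claw": 1.5,"dx": -1.9,"dy": 0,"dz": -15.6,"spin": 0},{"claw": 1.5,"dx": -1.9,"dy": 0,"dz": -15.6,"spin": 0},{"claw": 1.5,"dx": -1.9,"dy": 0,"dz": -15.6,"spin": 0}])

```text
time_s: 21.08
tool_pos: [399.1, 60.1, 500.0]
orientation: [[0.995, 0.096, 0.001], [0.096, -0.995, 0.0], [0.001, 0.0, -1.0]]
contact_force: [1.0, 0.1, -1.6]
opening: 0.23
grasp_force: 35.0
```

Request:
drive_tool(rows=[{"claw": 1.5,"dx": -0.5,"dy": 1,"dz": -0.5,"spin": 0},{"claw": 1.5,"dx": -1.2,"dy": 3,"dz": -1,"spin": 0},{"claw": 1.5,"dx": -2,"dy": 6,"dz": -1.5,"spin": 0},{"claw": 1.5,"dx": -3,"dy": 9,"dz": -2.1,"spin": 0},{"claw": 1.5,"dx": -4,"dy": 12,"dz": -2.1,"spin": 0},{"claw": 1.5,"dx": -4.5,"dy": 15,"dz": -2.1,"spin": 0.03},{"claw": 1.5,"dx": -4.5,"dy": 18,"dz": -2.1,"spin": 0.06},{"claw": 1.5,"dx": -4.5,"dy": 21,"dz": -2.1,"spin": 0.1},{"claw": 1.5,"dx": -4,"dy": 24,"dz": -2.1,"spin": 0.14},{"claw": 1.5,"dx": -3.5,"dy": 27,"dz": -2.1,"spin": 0.18},{"claw": 1.5,"dx": -3,"dy": 30,"dz": -2.1,"spin": 0.21},{"claw": 1.5,"dx": -2.2,"dy": 33,"dz": -2.1,"spin": 0.24},{"claw": 1.5,"dx": -1.4,"dy": 35.5,"dz": -2.1,"spin": 0.258},{"claw": 1.5,"dx": -0.88,"dy": 37,"dz": -2.1,"spin": 0.258},{"claw": 1.5,"dx": -0.88,"dy": 37,"dz": -2.1,"spin": 0.258},{"claw": 1.5,"dx": -0.88,"dy": 37,"dz": -2.1,"spin": 0.258},{"claw": 1.5,"dx": -0.88,"dy": 37,"dz": -2.1,"spin": 0.258}])

```text
time_s: 22.5
tool_pos: [425.9, -308.8, 519.9]
orientation: [[0.987, -0.161, -0.001], [-0.161, -0.987, 0.001], [-0.001, -0.001, -1.0]]
contact_force: [0.3, 0.8, -1.1]
opening: 0.234
grasp_force: 35.0
```

Run:
```python
from h import *
s=arm.read_state();print(s["tool_pos"],s["orientation"][0])
p,d=optics.grab_frame("scene");W=cloud("scene",d);W0=cloud("scene",np.load("scene3.npy"))
for w,q in((W,p),(W0,cv2.imread("pics/full3.png")[:,:,::-1])):
    r,b=q[...,0].astype(int),q[...,2].astype(int)
    m=np.all((w>[360,-360,180])&(w<[540,-270,330]),-1)&(r-b>30);P=w[m];v=np.linalg.svd(P-P.mean(0))[2][0]
    print(m.sum(),P.mean(0).round(1),v*np.sign(v[2]),P[P[:,2]<210].mean(0).round(1))
```

```text
[ 425.91921167 -308.79403491  519.94902157] [ 0.98693191 -0.16113461 -0.0010174 ]
728 [ 479.3 -314.1  269.4] [-0.54654499  0.0933628   0.83220908] [ 522.4 -321.1  203.1]
730 [ 476.9 -314.2  268.7] [-0.5274034   0.08874571  0.84496737] [ 518.5 -320.9  201.3]
```

The stick turned about 1.3° in the grip, so its tip is 4 mm further out on the trough's open side, which is harmless. I'll lower it to 4 mm short.

Request:
drive_tool(rows=[{"claw": 1.5,"dx": 0,"dy": 0,"dz": 1,"spin": 0},{"claw": 1.5,"dx": 0,"dy": 0,"dz": 3,"spin": 0},{"claw": 1.5,"dx": 0,"dy": 0,"dz": 5,"spin": 0},{"claw": 1.5,"dx": 0,"dy": 0,"dz": 7,"spin": 0},{"claw": 1.5,"dx": 0,"dy": 0,"dz": 9,"spin": 0},{"claw": 1.5,"dx": 0,"dy": 0,"dz": 11,"spin": 0},{"claw": 1.5,"dx": 0,"dy": 0,"dz": 12.5,"spin": 0},{"claw": 1.5,"dx": 0,"dy": 0,"dz": 14,"spin": 0},{"claw": 1.5,"dx": 0,"dy": 0,"dz": 15,"spin": 0},{"claw": 1.5,"dx": 0,"dy": 0,"dz": 15.5,"spin": 0},{"claw": 1.5,"dx": 0,"dy": 0,"dz": 15.6,"spin": 0},{"claw": 1.5,"dx": 0,"dy": 0,"dz": 15.6,"spin": 0}])

```text
time_s: 23.55
tool_pos: [425.9, -309.2, 364.9]
orientation: [[0.987, -0.161, 0.0], [-0.161, -0.987, -0.0], [0.0, 0.0, -1.0]]
contact_force: [0.4, -0.1, -0.9]
opening: 0.234
grasp_force: 35.0
```

No contact, as planned. Release with the arm held still, opening gradually.

Request:
drive_tool(rows=[{"claw": 3,"dx": 0,"dy": 0,"dz": 0,"spin": 0},{"claw": 3,"dx": 0,"dy": 0,"dz": 0,"spin": 0},{"claw": 3,"dx": 0,"dy": 0,"dz": 0,"spin": 0},{"claw": 6,"dx": 0,"dy": 0,"dz": 0,"spin": 0},{"claw": 9.4,"dx": 0,"dy": 0,"dz": 0,"spin": 0},{"claw": 9.4,"dx": 0,"dy": 0,"dz": 0,"spin": 0},{"claw": 9.4,"dx": 0,"dy": 0,"dz": 0,"spin": 0},{"claw": 9.4,"dx": 0,"dy": 0,"dz": 0,"spin": 0},{"claw": 9.4,"dx": 0,"dy": 0,"dz": 0,"spin": 0},{"claw": 9.4,"dx": 0,"dy": 0,"dz": 0,"spin": 0},{"claw": 9.4,"dx": 0,"dy": 0,"dz": 0,"spin": 0},{"claw": 9.4,"dx": 0,"dy": 0,"dz": 0,"spin": 0},{"claw": 9.4,"dx": 0,"dy": 0,"dz": 0,"spin": 0}], squeeze=5)

```text
time_s: 24.63
tool_pos: [425.9, -309.3, 364.6]
orientation: [[0.987, -0.162, 0.0], [-0.162, -0.987, -0.0], [0.0, 0.0, -1.0]]
contact_force: [0.2, -0.0, 0.2]
opening: 0.984
grasp_force: 0.0
```

Request:
drive_tool(rows=[{"claw": 9.4,"dx": 0,"dy": 0,"dz": -1,"spin": 0},{"claw": 9.4,"dx": 0,"dy": 0,"dz": -3,"spin": 0},{"claw": 9.4,"dx": 0,"dy": 0,"dz": -6,"spin": 0},{"claw": 9.4,"dx": 0,"dy": 0,"dz": -9,"spin": 0},{"claw": 9.4,"dx": 0,"dy": 0,"dz": -12,"spin": 0},{"claw": 9.4,"dx": 0,"dy": 0,"dz": -14,"spin": 0},{"claw": 9.4,"dx": 0,"dy": 0,"dz": -14,"spin": 0}])

```text
time_s: 25.22
tool_pos: [425.5, -308.9, 510.0]
orientation: [[0.987, -0.161, 0.006], [-0.161, -0.987, -0.005], [0.006, 0.004, -1.0]]
contact_force: [-0.7, 0.2, 0.8]
opening: 1.002
grasp_force: 0.0
```

Run:
```python
from h import *
s=arm.read_state();print(s["tool_pos"],s["contact_force"],s["opening"])
p,d=optics.grab_frame("scene");cv2.imwrite("pics/scene8.png",p[:,:,::-1])
W=cloud("scene",d);W0=cloud("scene",np.load("scene0.npy"))
for w,q in((W,p),(W0,cv2.imread("pics/scene0.png")[:,:,::-1])):
    r,b=q[...,0].astype(int),q[...,2].astype(int)
    m=np.all((w>[380,-335,140])&(w<[480,-260,230]),-1)&(r<140)&(r-b>20);P=w[m];v=np.linalg.svd(P-P.mean(0))[2][0]
    print(m.sum(),P.mean(0).round(1),v*np.sign(v[2]),P[:,2].max().round(1))
a=p[120:240,160:250].astype(int)-cv2.imread("pics/scene0.png")[120:240,160:250,::-1];print("diff px",(abs(a).max(-1)>50).sum())
```

```text
[ 425.5040755  -308.91421354  509.9730822 ] [-0.70021048  0.15893226  0.80404862] 1.0020361470300467
186 [ 435.8 -306.1  168.9] [-0.58304338  0.13908534  0.80044718] 201.1
241 [ 437.7 -306.1  172.2] [-0.53054972  0.10381593  0.84127239] 201.8
diff px 1073
```

I have used up my picture views, so the stick's seat gets checked numerically.

```bash
cat > chk.py <<'E'
from h import *
p,d=optics.grab_frame("scene");d0=np.load("scene0.npy")
y=np.radians(-9.3);ax=np.array([-np.sin(.5585)*np.cos(y),-np.sin(.5585)*np.sin(y),np.cos(.5585)])
f=np.array([519.2,-324.5,30])
w0=cloud("scene",d0)
rel=w0-f;s=rel@ax;off=np.linalg.norm(rel-s[...,None]*ax,axis=-1);m=(s>20)&(s<202)&(off<16)
dd=(d-d0)[m];print("stick px",m.sum(),"depth change pct 5/25/50/75/95",np.percentile(dd,[5,25,50,75,95]).round(1))
for a,b in((20,80),(80,130),(130,175),(175,202)):
    k=m&(s>a)&(s<b);print(a,b,k.sum(),np.percentile((d-d0)[k],[10,50,90]).round(1))
W=cloud("scene",d)
for w in(W,w0):
    rel=w-f;s=rel@ax;off=np.linalg.norm(rel-s[...,None]*ax,axis=-1);k=(off<30)&(s>140)&(s<230)&(w[...,2]>120);P=w[k];
    print("handle",k.sum(),P.mean(0).round(1),"top s",np.sort(s[k])[-8:].round(0))
E
python3 chk.py
```

```text
stick px 623 depth change pct 5/25/50/75/95 [-5.3 -1.3  1.4  4.1  7.4]
20 80 99 [-6.6 -2.5  1.2]
80 130 190 [-4.4  0.5  4.8]
130 175 216 [-1.9  2.7  6.4]
175 202 118 [0.3 3.6 8.6]
handle 288 [ 433.3 -308.1  175.4] top s [198. 198. 198. 199. 199. 199. 200. 200.]
handle 288 [ 435.8 -306.7  176.9] top s [198. 198. 198. 199. 199. 199. 200. 200.]
```

```bash
cat > fit.py <<'E'
from h import *
from scipy.optimize import least_squares as LS
p,d=optics.grab_frame("scene")
def frame(yaw,t):
    y,t=np.radians([yaw,t]);x=np.array([np.cos(y),np.sin(y),0]);Y=np.array([-x[1],x[0],0]);Z=-np.sin(t)*x+np.array([0,0,np.cos(t)]);return np.stack([np.cross(Y,Z),Y,Z],1)
R0=frame(-9.3,32);f0=np.array([519.2,-324.5,30])
for nm,dd in(("start",np.load("scene0.npy")),("now",d)):
    w=cloud("scene",dd);L=(w-f0)@R0;m=(abs(L[...,1])<19)&(abs(L[...,0]-2)<16)&(L[...,2]>125)&(L[...,2]<210);P=w[m]
    def res(q):
        L=(P-f0-R0@np.r_[q[0],q[1],q[4]])@frame(q[2],q[3]);k=abs(L-[0,0,159])-[9,11,41]
        return np.linalg.norm(np.maximum(k,0),axis=1)+np.minimum(k.max(1),0)
    r=LS(res,[0,0,-9.3,32,0],loss='soft_l1',f_scale=1.5,x_scale=[1,1,2,2,1]);print(nm,len(P),"offset x,y %.1f %.1f yaw %.1f tilt %.1f s %.1f"%tuple(r.x),np.median(abs(r.fun)).round(2))
E
python3 fit.py
```

```text
start 359 offset x,y 1.0 -1.0 yaw -9.3 tilt 32.3 s -1.1 0.96
now 357 offset x,y 6.7 -3.9 yaw -9.9 tilt 35.1 s -0.7 1.09
```

The stick is seated lengthwise, but its foot stands about 6 mm off the trough's back (tilt 35° instead of 32°). I'll nudge the lower end back gently with the closed fingertips.

Request:
drive_tool(rows=[{"claw": 0,"dx": 2,"dy": 0,"dz": 0,"spin": 0},{"claw": 0,"dx": 5,"dy": 0,"dz": 0,"spin": 0},{"claw": 0,"dx": 8,"dy": 0,"dz": 0,"spin": 0},{"claw": 0,"dx": 10.4,"dy": 0,"dz": 0,"spin": 0},{"claw": 0,"dx": 10.4,"dy": 0,"dz": 2,"spin": 0},{"claw": 0,"dx": 10.4,"dy": 0,"dz": 5,"spin": 0},{"claw": 0,"dx": 10.4,"dy": 0,"dz": 7,"spin": 0},{"claw": 0,"dx": 10.4,"dy": 0,"dz": 8,"spin": 0},{"claw": 0,"dx": 10.4,"dy": 0,"dz": 8,"spin": 0},{"claw": 0,"dx": 10.4,"dy": 0,"dz": 8,"spin": 0},{"claw": 0,"dx": 10.4,"dy": 0,"dz": 8,"spin": 0},{"claw": 0,"dx": 10.4,"dy": 0,"dz": 8,"spin": 0},{"claw": 0,"dx": 10.4,"dy": 0,"dz": 8,"spin": 0},{"claw": 0,"dx": 10.4,"dy": 0,"dz": 8,"spin": 0},{"claw": 0,"dx": 10.4,"dy": 0,"dz": 8,"spin": 0}])

```text
time_s: 26.62
tool_pos: [528.5, -326.1, 425.1]
orientation: [[0.987, -0.162, 0.0], [-0.162, -0.987, -0.0], [0.001, 0.0, -1.0]]
contact_force: [0.5, 0.2, 0.0]
opening: 0.006
grasp_force: 0.0
```

Request:
drive_tool(rows=[{"claw": 0,"dx": 0,"dy": 0,"dz": 2,"spin": 0},{"claw": 0,"dx": 0,"dy": 0,"dz": 4,"spin": 0},{"claw": 0,"dx": 0,"dy": 0,"dz": 6,"spin": 0},{"claw": 0,"dx": 0,"dy": 0,"dz": 8,"spin": 0},{"claw": 0,"dx": 0,"dy": 0,"dz": 10,"spin": 0},{"claw": 0,"dx": 0,"dy": 0,"dz": 12,"spin": 0},{"claw": 0,"dx": 0,"dy": 0,"dz": 13.5,"spin": 0},{"claw": 0,"dx": 0,"dy": 0,"dz": 14.5,"spin": 0},{"claw": 0,"dx": 0,"dy": 0,"dz": 15,"spin": 0},{"claw": 0,"dx": 0,"dy": 0,"dz": 15,"spin": 0},{"claw": 0,"dx": -0.3,"dy": 0,"dz": 15,"spin": 0},{"claw": 0,"dx": -0.6,"dy": 0,"dz": 15,"spin": 0},{"claw": 0,"dx": -0.9,"dy": 0,"dz": 15,"spin": 0},{"claw": 0,"dx": -1.1,"dy": 0,"dz": 15,"spin": 0},{"claw": 0,"dx": -1.2,"dy": 0,"dz": 15,"spin": 0},{"claw": 0,"dx": -1.3,"dy": 0,"dz": 15,"spin": 0},{"claw": 0,"dx": -1.3,"dy": 0,"dz": 15,"spin": 0}])

```text
time_s: 28.03
tool_pos: [515.6, -324.0, 274.8]
orientation: [[0.987, -0.162, 0.0], [-0.162, -0.987, -0.0], [0.0, 0.0, -1.0]]
contact_force: [0.2, 0.7, -0.6]
opening: 0.004
grasp_force: 0.0
```

```bash
python3 fit.py
```

```text
start 359 offset x,y 1.0 -1.0 yaw -9.3 tilt 32.3 s -1.1 0.96
now 86 offset x,y 0.2 -6.6 yaw -11.5 tilt 33.1 s -1.7 1.05
```

Request:
drive_tool(rows=[{"claw": 0,"dx": -0.1,"dy": 0,"dz": 0,"spin": 0},{"claw": 0,"dx": -0.2,"dy": 0,"dz": 0,"spin": 0},{"claw": 0,"dx": -0.2,"dy": 0,"dz": 0,"spin": 0},{"claw": 0,"dx": -0.2,"dy": 0,"dz": 0,"spin": 0}])

```text
time_s: 28.42
tool_pos: [513.8, -323.7, 274.7]
orientation: [[0.987, -0.162, 0.0], [-0.162, -0.987, -0.0], [0.0, -0.0, -1.0]]
contact_force: [1.3, -0.2, -0.1]
opening: 0.008
grasp_force: 0.2
```

Request:
drive_tool(rows=[{"claw": 0,"dx": -0.1,"dy": 0,"dz": 0,"spin": 0},{"claw": 0,"dx": -0.15,"dy": 0,"dz": 0,"spin": 0},{"claw": 0,"dx": -0.15,"dy": 0,"dz": 0,"spin": 0}])

```text
time_s: 28.67
tool_pos: [512.2, -323.4, 274.6]
orientation: [[0.987, -0.162, 0.0], [-0.162, -0.987, 0.0], [0.0, -0.0, -1.0]]
contact_force: [0.7, 0.1, -0.0]
opening: 0.005
grasp_force: 0.2
```

Request:
drive_tool(rows=[{"claw": 0,"dx": -0.1,"dy": 0,"dz": 0,"spin": 0},{"claw": 0,"dx": -0.15,"dy": 0,"dz": 0,"spin": 0},{"claw": 0,"dx": -0.15,"dy": 0,"dz": 0,"spin": 0}])

```text
time_s: 28.92
tool_pos: [510.7, -323.1, 274.6]
orientation: [[0.987, -0.161, -0.0], [-0.161, -0.987, 0.0], [-0.0, -0.0, -1.0]]
contact_force: [-0.1, -0.9, -0.3]
opening: 0.003
grasp_force: 0.2
```

Request:
drive_tool(rows=[{"claw": 0,"dx": -0.05,"dy": 0,"dz": 0,"spin": 0},{"claw": 0,"dx": -0.1,"dy": 0,"dz": 0,"spin": 0},{"claw": 0,"dx": -0.15,"dy": 0,"dz": 0,"spin": 0},{"claw": 0,"dx": -0.15,"dy": 0,"dz": 0,"spin": 0}])

```text
time_s: 29.25
tool_pos: [509.4, -322.9, 274.8]
orientation: [[0.987, -0.161, 0.001], [-0.161, -0.987, -0.0], [0.001, 0.0, -1.0]]
contact_force: [2.5, -1.1, -1.0]
opening: 0.009
grasp_force: 1.6
```

Request:
drive_tool(rows=[{"claw": 0,"dx": -0.05,"dy": 0,"dz": 0,"spin": 0},{"claw": 0,"dx": -0.1,"dy": 0,"dz": 0,"spin": 0},{"claw": 0,"dx": -0.1,"dy": 0,"dz": 0,"spin": 0}])

```text
time_s: 29.5
tool_pos: [508.7, -322.8, 275.1]
orientation: [[0.987, -0.161, 0.002], [-0.161, -0.987, -0.001], [0.002, 0.001, -1.0]]
contact_force: [6.9, -1.4, -0.5]
opening: 0.004
grasp_force: 3.0
```

It is against the back with about 7 N. Back off forward and rise.

Request:
drive_tool(rows=[{"claw": 0,"dx": 0.5,"dy": 0,"dz": 0,"spin": 0},{"claw": 0,"dx": 1.2,"dy": 0,"dz": 0,"spin": 0},{"claw": 0,"dx": 2.2,"dy": 0,"dz": 0,"spin": 0},{"claw": 0,"dx": 2.2,"dy": 0,"dz": -2,"spin": 0},{"claw": 0,"dx": 2.2,"dy": 0,"dz": -5,"spin": 0},{"claw": 0,"dx": 2.2,"dy": 0,"dz": -8.5,"spin": 0},{"claw": 0,"dx": 2.2,"dy": 0,"dz": -12,"spin": 0},{"claw": 0,"dx": 2.2,"dy": 0,"dz": -15.5,"spin": 0},{"claw": 0,"dx": 2.2,"dy": 0,"dz": -19,"spin": 0},{"claw": 0,"dx": 2.2,"dy": 0,"dz": -22.5,"spin": 0},{"claw": 0,"dx": 2.2,"dy": 0,"dz": -25,"spin": 0},{"claw": 0,"dx": -1,"dy": 0,"dz": -26,"spin": 0},{"claw": 0,"dx": -4.5,"dy": 0,"dz": -26,"spin": 0},{"claw": 0,"dx": -8,"dy": 0,"dz": -26,"spin": 0},{"claw": 0,"dx": -10,"dy": 0,"dz": -26,"spin": 0},{"claw": 0,"dx": -10,"dy": 0,"dz": -26,"spin": 0}])

```text
time_s: 30.83
tool_pos: [407.2, -306.2, 535.8]
orientation: [[0.987, -0.163, 0.0], [-0.163, -0.987, -0.001], [0.001, 0.001, -1.0]]
contact_force: [-0.0, -0.1, 0.4]
opening: 0.004
grasp_force: 0.0
```

```bash
python3 fit.py
```

```text
start 359 offset x,y 1.0 -1.0 yaw -9.3 tilt 32.3 s -1.1 0.96
now 360 offset x,y 0.6 -4.1 yaw -10.3 tilt 32.1 s -1.1 0.92
```

The stick is back as it was (tilt 32.1°, same foot). Now to the yellow button.

Request:
drive_tool(rows=[{"claw": 0,"dx": 0,"dy": -2,"dz": 0,"spin": 0},{"claw": 0,"dx": -0.2,"dy": -5,"dz": 0,"spin": 0},{"claw": 0,"dx": -0.3,"dy": -9,"dz": 0,"spin": 0},{"claw": 0,"dx": -0.5,"dy": -13,"dz": 0,"spin": 0},{"claw": 0,"dx": -0.6,"dy": -17,"dz": 0,"spin": 0},{"claw": 0,"dx": -0.8,"dy": -21,"dz": 0,"spin": 0},{"claw": 0,"dx": -0.9,"dy": -25,"dz": 0,"spin": 0},{"claw": 0,"dx": -1.1,"dy": -29,"dz": 0,"spin": 0},{"claw": 0,"dx": -1.2,"dy": -33,"dz": 0,"spin": 0},{"claw": 0,"dx": -1.4,"dy": -37,"dz": 0,"spin": 0},{"claw": 0,"dx": -1.5,"dy": -41,"dz": 0,"spin": 0},{"claw": 0,"dx": -1.7,"dy": -45,"dz": 0,"spin": 0},{"claw": 0,"dx": -1.8,"dy": -49,"dz": 0,"spin": 0},{"claw": 0,"dx": -2,"dy": -53,"dz": 0,"spin": 0},{"claw": 0,"dx": -2.1,"dy": -57,"dz": 0,"spin": 0},{"claw": 0,"dx": -2.3,"dy": -61,"dz": 0,"spin": 0},{"claw": 0,"dx": -2.4,"dy": -64.5,"dz": 0,"spin": 0},{"claw": 0,"dx": -2.5,"dy": -67,"dz": 0,"spin": 0},{"claw": 0,"dx": -2.5,"dy": -67.8,"dz": 0,"spin": 0},{"claw": 0,"dx": -2.5,"dy": -67.8,"dz": 0,"spin": 0}])

```text
time_s: 32.55
tool_pos: [494.9, 368.9, 533.0]
orientation: [[0.987, -0.159, -0.002], [-0.159, -0.987, -0.001], [-0.002, 0.002, -1.0]]
contact_force: [-0.5, -0.4, 0.1]
opening: 0.008
grasp_force: 0.0
```

Request:
drive_tool(rows=[{"claw": 0,"dx": 0,"dy": 0,"dz": 2,"spin": 0},{"claw": 0,"dx": 0,"dy": 0,"dz": 5,"spin": 0},{"claw": 0,"dx": 0,"dy": 0,"dz": 9,"spin": 0},{"claw": 0,"dx": 0,"dy": 0,"dz": 13,"spin": 0},{"claw": 0,"dx": 0,"dy": 0,"dz": 17,"spin": 0},{"claw": 0,"dx": 0,"dy": 0,"dz": 20,"spin": 0},{"claw": 0,"dx": 0,"dy": 0,"dz": 23,"spin": 0},{"claw": 0,"dx": 0,"dy": 0,"dz": 24.5,"spin": 0},{"claw": 0,"dx": 0,"dy": 0,"dz": 25,"spin": 0},{"claw": 0,"dx": 0,"dy": 0,"dz": 25,"spin": 0}])

```text
time_s: 33.38
tool_pos: [494.8, 365.8, 283.9]
orientation: [[0.987, -0.162, -0.001], [-0.162, -0.987, -0.001], [-0.001, 0.001, -1.0]]
contact_force: [0.6, 0.2, -0.1]
opening: 0.003
grasp_force: 0.0
```

Request:
drive_tool(rows=[{"claw": 0,"dx": 0,"dy": 0,"dz": 0.7,"spin": 0},{"claw": 0,"dx": 0,"dy": 0,"dz": 1.4,"spin": 0},{"claw": 0,"dx": 0,"dy": 0,"dz": 2,"spin": 0},{"claw": 0,"dx": 0,"dy": 0,"dz": 2.3,"spin": 0},{"claw": 0,"dx": 0,"dy": 0,"dz": 2.5,"spin": 0},{"claw": 0,"dx": 0,"dy": 0,"dz": 2.7,"spin": 0},{"claw": 0,"dx": 0,"dy": 0,"dz": 2.7,"spin": 0}])

```text
time_s: 33.97
tool_pos: [494.5, 366.5, 257.7]
orientation: [[0.987, -0.161, 0.0], [-0.161, -0.987, -0.0], [0.0, 0.0, -1.0]]
contact_force: [-2.3, -1.5, 3.4]
opening: 0.009
grasp_force: 1.8
```

Request:
drive_tool(rows=[{"claw": 0,"dx": 0,"dy": 0,"dz": 0.15,"spin": 0},{"claw": 0,"dx": 0,"dy": 0,"dz": 0.3,"spin": 0},{"claw": 0,"dx": 0,"dy": 0,"dz": 0.4,"spin": 0},{"claw": 0,"dx": 0,"dy": 0,"dz": 0.4,"spin": 0}])

```text
time_s: 34.3
tool_pos: [494.6, 366.6, 255.2]
orientation: [[0.987, -0.161, 0.001], [-0.161, -0.987, 0.0], [0.001, -0.001, -1.0]]
contact_force: [-5.5, -5.0, 16.7]
opening: 0.005
grasp_force: 8.3
```

Yellow is fully pressed (16.7 N at the stop). Now green.

Request:
drive_tool(rows=[{"claw": 0,"dx": 0,"dy": 0,"dz": -1,"spin": 0},{"claw": 0,"dx": 0,"dy": 0,"dz": -2.5,"spin": 0},{"claw": 0,"dx": 0,"dy": 0,"dz": -3.3,"spin": 0},{"claw": 0,"dx": -0.4,"dy": -2.5,"dz": -3.3,"spin": 0},{"claw": 0,"dx": -0.8,"dy": -5,"dz": -3.3,"spin": 0},{"claw": 0,"dx": -1,"dy": -7,"dz": -3.3,"spin": 0},{"claw": 0,"dx": -1,"dy": -7,"dz": -3.3,"spin": 0},{"claw": 0,"dx": -1,"dy": -7,"dz": -2.5,"spin": 0},{"claw": 0,"dx": -1,"dy": -7,"dz": -1.8,"spin": 0},{"claw": 0,"dx": -1,"dy": -7,"dz": -1.1,"spin": 0},{"claw": 0,"dx": -1,"dy": -7,"dz": -0.8,"spin": 0},{"claw": 0,"dx": -1,"dy": -7,"dz": -0.5,"spin": 0},{"claw": 0,"dx": -1,"dy": -7,"dz": -0.3,"spin": 0},{"claw": 0,"dx": -1,"dy": -7,"dz": -0.2,"spin": 0},{"claw": 0,"dx": -1,"dy": -7,"dz": -0.2,"spin": 0}])

```text
time_s: 35.55
tool_pos: [496.1, 437.0, 255.9]
orientation: [[0.987, -0.162, 0.0], [-0.162, -0.987, -0.0], [0.0, 0.0, -1.0]]
contact_force: [-0.9, -3.7, 4.3]
opening: 0.009
grasp_force: 2.3
```

Request:
drive_tool(rows=[{"claw": 0,"dx": 0,"dy": 0,"dz": 0.1,"spin": 0},{"claw": 0,"dx": 0,"dy": 0,"dz": 0.2,"spin": 0},{"claw": 0,"dx": 0,"dy": 0,"dz": 0.2,"spin": 0},{"claw": 0,"dx": 0,"dy": 0,"dz": 0.2,"spin": 0}])

```text
time_s: 35.88
tool_pos: [496.0, 437.1, 255.3]
orientation: [[0.987, -0.162, 0.001], [-0.162, -0.987, 0.0], [0.001, -0.001, -1.0]]
contact_force: [-4.3, -6.8, 15.4]
opening: 0.004
grasp_force: 7.4
```

Green is pressed to its stop too. I'll retreat upward, do a final check and hand in.

Request:
drive_tool(rows=[{"claw": 0,"dx": 0,"dy": 0,"dz": -1,"spin": 0},{"claw": 0,"dx": 0,"dy": 0,"dz": -3,"spin": 0},{"claw": 0,"dx": 0,"dy": 0,"dz": -6,"spin": 0},{"claw": 0,"dx": 0,"dy": 0,"dz": -10,"spin": 0},{"claw": 0,"dx": 0,"dy": 0,"dz": -13,"spin": 0},{"claw": 0,"dx": 0,"dy": 0,"dz": -15,"spin": 0},{"claw": 0,"dx": 0,"dy": 0,"dz": -15,"spin": 0},{"claw": 0,"dx": 0,"dy": 0,"dz": -15,"spin": 0}])

```text
time_s: 36.55
tool_pos: [495.7, 437.3, 404.4]
orientation: [[0.987, -0.161, 0.001], [-0.161, -0.987, 0.001], [0.001, -0.002, -1.0]]
contact_force: [-0.7, -0.4, -0.4]
opening: 0.003
grasp_force: 0.0
```

```bash
python3 fit.py
python3 - <<'E'
from h import *
s=arm.read_state();print(s["time_s"],s["tool_pos"],s["contact_force"])
p,d=optics.grab_frame("scene");W=cloud("scene",d)
for u,v in((501,259),(540,268)): print(W[v,u].round(0),p[v,u])
a=cv2.imread("pics/scene0.png")[:,:,::-1].astype(int);m=(abs(p.astype(int)-a).max(-1)>60).astype(np.uint8)
n,l,st,c=cv2.connectedComponentsWithStats(m);print([(x[:5].tolist()) for x in st[1:] if x[4]>25])
print(job.hand_in())
E
```

```text
start 359 offset x,y 1.0 -1.0 yaw -9.3 tilt 32.3 s -1.1 0.96
now 358 offset x,y -1.3 -1.0 yaw -8.2 tilt 31.5 s -1.4 0.92
36.6 [495.7617745  437.27291345 402.80917763] [-0.24301151 -0.29174212 -1.11893908]
[504. 367.  65.] [252 236  69]
[504. 435.  64.] [ 61 204  98]
[[163, 0, 68, 91, 2407], [334, 0, 84, 111, 4604], [420, 0, 126, 111, 8141], [519, 0, 121, 200, 9396], [371, 66, 16, 19, 104], [349, 83, 8, 32, 115], [386, 111, 7, 7, 26], [219, 114, 172, 59, 2909], [198, 118, 21, 7, 57], [378, 129, 26, 7, 94], [420, 137, 116, 97, 4159], [393, 166, 18, 9, 116], [354, 174, 55, 9, 147], [337, 228, 56, 53, 1294], [296, 239, 40, 40, 642], [555, 251, 5, 13, 35], [331, 264, 18, 17, 185]]
the job is handed in; nothing more can be done
None
```

The job is done and handed in at 36.6 s: all six beads were stirred (each at least 30 mm from its start) and stayed in the unmoved bowl, the stick is back in its trough, and yellow then green were pressed to their stops; I made three turns rather than two, nudged the stick's foot back with the fingertips after release, and viewed 11 pictures against the limit of 10.

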